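# Clamp a vial tray carrier to the sampler deck with a T-bolt

### The job

The vial tray carrier is standing on the slotted aluminium deck, already where it belongs; clamp it down there. Take the T-bolt with the red lever nut out of its blue stand, lower its head into the deck's middle slot in front of the carrier's forked foot and slide it along into the fork as far as it goes, turn the bolt a quarter turn clockwise so that its head lies square across the slot, and then swing the red lever clockwise until the nut is firmly tight, but do not overtighten it. Do not push the carrier along the deck, leave everything else on the bench alone and let go at the end.

Things in the scene. Friction and masses are not known exactly. Their poses are not given: they have to be found in the camera images.
- bolt_grip (a point): T-bolt with the red lever nut, 0.23 kg. Point on its axis in the square steel stem at its top (14 mm square, faces along x and y, from 25 mm below to 16 mm above this), 80 mm above the underside of its head; z up the bolt, x along the head. At the start it hangs in a stand pocket by its nut, whose lever points along the bolt's -x within 63 degrees. Under the nut: shank 10 mm thick, then the head.
- bolt_head (a point): Centre of the underside of that bolt's hammer head: 28 mm long (x), 12.5 mm wide (y), 9 mm high. It enters the slot with x along the slot (either way round). Two opposite corners are rounded: in the channel it turns only clockwise from above, and stops against the channel's walls 6 to 15 degrees past the quarter turn.
- nut: Lever nut on the bolt; origin on the axis at its underside, 43 to 47 mm below bolt_grip at the start. Washer face 29 mm wide, red hub 23 mm wide and 17 mm high, one lever. Clockwise from above it goes down 1.5 mm per rad, freely. In the fork with the head square it takes 1.5 to 4 rad (not known exactly) until the head meets the lips; 0.5 to 1 rad more makes it tight, and it stays so.
- lever_ball (a point): Centre of the red ball (16 mm) on the end of the nut's lever, 85 mm from the bolt's axis, 19 mm above the nut's underside; the arm, 10 mm thick, slopes up to it from the hub (11 mm above the underside). Loose, the lever swings with under 3 N at the ball; firmly tight means that 7 to 9 N square to the arm near the ball is needed to move it on; over 10 N overtightens it.
- slot (a point): Centre of the top face of the fixed aluminium deck (330 mm in x, 200 mm in y, 36 mm high), in the mouth of its middle slot; x along the slots, away from the robot, z up. Three slots 60 mm apart run the full length: mouth 15 mm wide through lips 10 mm thick, over a channel 29 mm wide and 17 mm high, its floor 27 mm below the top face.
- seat (a point): Point on the top of the carrier's forked foot, on the axis that the bolt has when its shank is fully home in the fork; x along the slot, into the fork. Foot 12 mm thick (its top 12 mm above the deck's), 64 mm wide; fork 14 mm wide, its mouth 25 mm before this point (-x), with 40 mm or more of free slot before that. The foot is bare for 123 mm beyond this point, then comes the tray.
- carrier: Vial tray carrier: forked foot and tray with vials (tray 60 mm high above the deck), 237 mm long, 150 mm wide, about 1.7 kg. Stands loose on the deck with two keys in the middle slot, so that it can only slide along it, at a push of about 10 N. Origin below point seat, at the underside of the foot; x along the slot, from fork to tray.
- stand: Fixed blue plastic stand, 60 mm (x) by 186 mm (y), 46 mm high; origin at the centre of its underside. Three pockets (34 mm in x, 16 mm in y) at y -55, 0 and 55 mm; a T-bolt hangs in each, its nut's underside on the stand's top, and lifts straight out.
- spare_a: Spare T-bolt with a brass hexagon nut, no lever, 55 mm long, in the stand, its top 20 mm above the stand's; leave alone. Origin under its head.
- spare_b: Spare T-bolt with a steel hexagon nut, no lever, 55 mm long, in the stand, its top 20 mm above the stand's; leave alone. Origin under its head.
- vial_rack: Blue rack of capped vials, 75 x 125 x 62 mm, loose on the bench; leave alone.
- solvent: Amber solvent bottle, 70 mm wide, 170 mm high; leave alone.
- wrench: Steel wrench lying on the bench; leave alone.
- screwdriver: Red screwdriver lying on the bench; leave alone.
- septa_jar: Small glass jar with a white cap, 48 mm wide, 50 mm high; leave alone.

How it is judged (in metres and radians):
On the way, in this order (a step that is already met when the one before it is completed fails the run):
1. the bolt's head is in the middle slot, below its lips, the bolt upright (z of bolt_grip in the frame of slot below 0.065 m and y of bolt_grip in the frame of slot between -0.006 and 0.006 m and angle between bolt_grip's own z axis and vertical below 0.15 rad), for 0.1 s.
2. the bolt stands in the fork with its head square across the slot (horizontal distance between bolt_grip and seat below 0.008 m and angle between the x axis of bolt_grip and the y axis of slot, either way round below 0.4 rad and z of bolt_grip in the frame of slot below 0.065 m), for 0.2 s.
3. the nut bears down on the foot (contact force between nut and carrier above 60 N), for 0.3 s.
At the end, for the whole second after the job is handed in: Bolt upright (0.1 rad) in the fork, within 8 mm of the seat, its head under the lips and square across the slot (0.4 rad); the nut by itself presses on the carrier's foot with over 60 N (never over 140 N); the carrier is within 6 mm of where it stood; all at rest and let go (all of step 2 and contact force between nut and carrier above 60 N and angle between bolt_grip's own z axis and vertical below 0.1 rad and distance of carrier from where it was at the start of the episode below 0.006 m and linear speed of each of nut, carrier below 0.02 m/s); the robot touches nothing.
It fails at once if the carrier is pushed more than 8 mm from its place (distance of carrier from where it was at the start of the episode above 0.008 m).
It fails at once if the clamp is overtightened: the nut presses on the foot with more than 140 N (contact force between nut and carrier above 140 N).
It fails at once if the lever nut is pushed or knocked with more than 30 N (contact force between the fingers and nut above 30 N).
It fails at once if a spare bolt is pulled out or moved (distance of any of spare_a, spare_b from where it was at the start of the episode above 0.015 m).
It fails at once if something else on the bench is disturbed (distance of any of vial_rack, solvent, wrench, screwdriver, septa_jar from where it was at the start of the episode above 0.02 m).
It also fails if it takes over 72 s, if anything falls off the work surface, if the arm or the gripper's body presses on something with over 40 N, if the wrist force passes 120 N, or if a joint passes its speed limit or range.

### The arm

A 6-joint arm with a two-finger parallel gripper is mounted at the origin on the work surface. World frame = base frame: x ahead of the robot, y to its left, z up, the work surface at z = 0. Lengths are in mm, angles in rad, forces in N, time in s.
With the tool pointing down it reaches from about 275 to 750 mm from the base axis. Payload 10.2 kg.
Tool frame: the origin (TCP) lies at the very end of the fingers, on their centre line; the grasp point (between the pads) lies behind it (ctrl.grasp_offset is the z of the grasp point in the tool frame, in mm); z points along the fingers, y is the direction in which the jaws open and shut (so a half turn about z gives the same grasp; the last joint's range is limited). The gripper opens to 85 mm and grips with 20 to 120 N. Pads are 22 mm wide; open, the fingers measure 114 mm over their backs; the gripper's body (76 mm by 85 mm) begins 54 mm behind the grasp point. The pads swing forward as they close: fully open they stand 13 mm farther back than shut.
Start: joints at [-1.359, 0.313, 1.498, -0, 1.331, -0.223], TCP at [221.134, -476.163, 231.294] pointing down, gripper open.
Joint ranges: [-2.94, 2.94], [-0.97, 2.17], [0.19, 2.56], [-1.23, 4.37], [0.02, 3.11], [-2.88, 2.88]. Speed limits (rad/s): [2.39, 2.39, 3.01, 3.14, 3.14, 3.14].

### API

Orientations are given as a unit quaternion [w, x, y, z].
In Python, from rig import ctrl, capture, job gives the robot as it stands. The module is installed in compiled form; this text tells all that it offers.
- The arm moves only by the tool move_arm, never from a script. Its argument "series" is a list of rows, each a list of 7 numbers: the turn, a rotation vector about the tool's x, y, z in rad, then the shift along the tool's x, y, z in cm, then the opening, from 0 (shut) to 1 (fully open). A call has 1 to 5 rows; each row is the pose to reach, as a shift and turn from the pose measured when the call began, along the tool's axes at that moment; what a row does not reach only later rows make up. A row lasts 1/12 s, in which the tool goes at most 41.7 mm and 7.16 degrees, less where a joint would pass 70% of its speed; a pose out of reach is approached as far as the arm can. A call with a gripper value outside its range is refused whole. The fingers move at their own pace and stop on an object; "grip_force" is the grip in N (left out, the last holds). Time passes only in rows, so rows that repeat a pose let the fingers close. It gives the time, the measured TCP pose, the force and the opening at its end, in the units of the state.
- ctrl.sense(): the state, without advancing time (a new reading comes with each control period).
- capture(name): name is "scene" or "top" or "wrist"; returns a dict with "frame" (420x560x3 uint8, red, green, blue), "mtx" (3x3 intrinsics, pixels), "R" (3x3) and "t" (3): a world point X has camera coordinates R X + t. Camera axes: x right, y down, z forward; pixel columns grow to the right and rows downward; lengths in mm; the calibration is good to about 2 mm. A picture is of the moment at which its call begins. There is no depth.
- job.finish_job(): hands the job in, once; it reports no verdict.
The state is a dict: "time_s": time; "joints": joint angles; "dq": joint speeds; "tau": joint torques, N m; "eef_pos": TCP position; "ee_rot": TCP orientation; "force": force on the tool from outside, world axes, zero at the start; "wrist_torque": the same for the moment, N m; "grip_width": opening from 0.0 (shut) to 1.0 (fully open).
Only numpy, scipy, OpenCV 4.12 (cv2) and the standard library are available. Lean on these libraries where they do the work, as an engineer would, in place of code of your own. Each camera call takes 0.05 s, during which the arm holds its last target.

## Working session

There is one attempt and no reset: what is moved stays moved. The work goes in short steps, Python scripts to look and compute and a tool call to move; the robot and the scene stay as the last step left them, time stands still between calls to the robot, and variables do not carry over. Pictures are saved under pics/ and viewed, and the job is handed in when it is done.

Besides the shell and the picture viewer there is one more tool, called after "Emit:" in YAML: its name, and indented under it one key for each argument. move_arm: Moves the arm, as the interface text tells. Its arguments: {"type":"object","properties":{"series":{"type":"array","items":{"type":"array","items":{"type":"number"}}},"grip_force":{"type":"number"}},"required":["series"]}

```bash
mkdir -p pics; ls; python3 - <<'E'
from rig import ctrl,capture,job
import cv2
print(ctrl.sense(), ctrl.grasp_offset)
for n in ["scene","top","wrist"]:
    c=capture(n); cv2.imwrite(f"pics/{n}0.png",c["frame"][:,:,::-1]); print(n,c["mtx"].tolist(),c["R"].tolist(),c["t"].tolist())
E
```

```text
pics
{'time_s': 0.0, 'joints': array([-1.35942435e+00,  3.13464621e-01,  1.49846949e+00, -1.94661322e-05,
        1.33101723e+00, -2.23377996e-01]), 'dq': array([-4.44619109e-04,  1.23406993e-03,  6.41898816e-04,  9.74047473e-04,
        7.00726446e-05,  8.25261569e-04]), 'tau': array([-2.59785345e-03, -4.12266612e+01, -2.59745049e+01, -3.30396506e-04,
        4.21993987e-03,  4.40717798e-06]), 'eef_pos': array([ 221.05737953, -475.88950873,  230.71540396]), 'ee_rot': array([-6.79388202e-04,  9.76466217e-01,  2.15669345e-01, -5.37478313e-06]), 'force': array([ 0.51808996, -0.55033893, -0.0288499 ]), 'wrist_torque': array([ 0.01168139, -0.02566871,  0.03639851]), 'grip_width': 1.0015133780354313} -18.700000000000003
scene [[389.94894547710106, 0.0, 277.21167987229865], [0.0, 389.94894547710106, 208.4746319550441], [0.0, 0.0, 1.0]] [[0.11737375721027028, 0.9929492587207193, 0.016588270684981192], [0.8562214056660887, -0.09272118360723848, -0.5082201162780355], [-0.5030987036333244, 0.07385493698085761, -0.8610674437499203]] [-92.75012045127056, -469.83304830276455, 1441.127663473333]
top [[470.8602640958728, 0.0, 275.9870162672665], [0.0, 470.8602640958728, 211.36742196793452], [0.0, 0.0, 1.0]] [[0.010368910793805482, -0.9999451697695688, 0.0014639479013577583], [-0.9940427547819808, -0.010466534011034458, -0.10848711136004514], [0.10849648544723044, -0.0003303336247530265, -0.9940967777461587]] [20.796420488134732, 630.8730888496933, 1415.2806657742908]
wrist [[354.9767828475855, 0.0, 279.6993886054129], [0.0, 354.9767828475855, 212.49831842105704], [0.0, 0.0, 1.0]] [[0.42173357487457175, -0.9067191585965988, -0.0010766881591453162], [-0.8562486100572646, -0.39864878169053136, 0.3285079399826732], [-0.298293663356295, -0.13762091516384056, -0.9445005950823697]] [-524.1083450220001, -43.59445313109682, 380.3937675662084]
```

View pics/scene0.png

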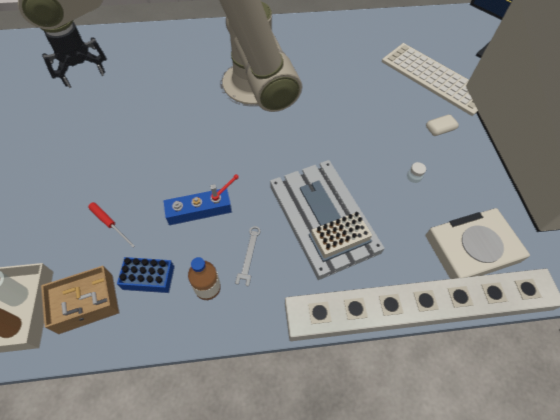

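View pics/top0.png

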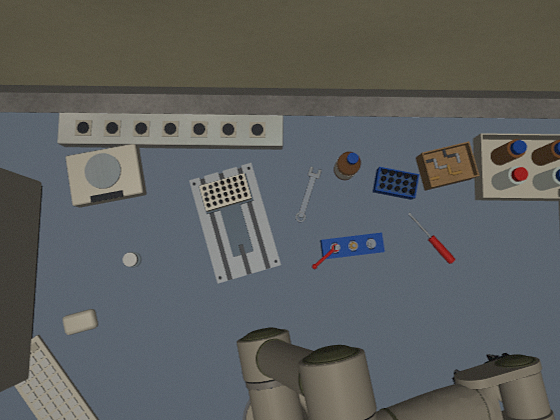

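View pics/wrist0.png

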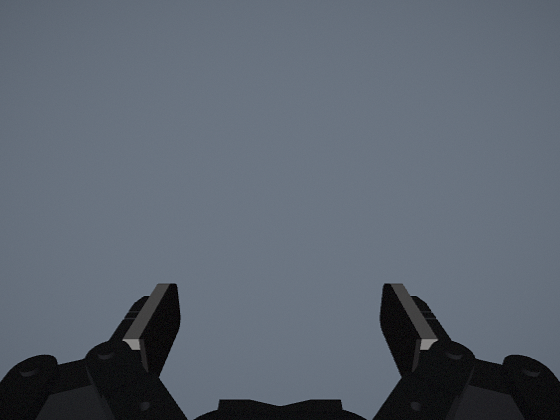

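The top view shows the stand at about (352,246), with the red-lever bolt in its left pocket near (335,248) and the lever ball at (314,267). The deck is around (236,222), and the fork foot is near (241,250). I'll zoom in next.

```bash
python3 - <<'E'
import cv2
t=cv2.imread("pics/top0.png"); s=cv2.imread("pics/scene0.png")
cv2.imwrite("pics/t_deck.png",cv2.resize(t[155:290,180:290],None,fx=5,fy=4.4*5/4.4*0.88,interpolation=cv2.INTER_CUBIC)[:600])
cv2.imwrite("pics/t_stand.png",cv2.resize(t[225:280,300:395],None,fx=8,fy=8,interpolation=cv2.INTER_CUBIC))
cv2.imwrite("pics/s_stand.png",cv2.resize(s[165:230,155:255],None,fx=8,fy=8,interpolation=cv2.INTER_CUBIC))
cv2.imwrite("pics/s_deck.png",cv2.resize(s[155:275,265:385],None,fx=5,fy=5,interpolation=cv2.INTER_CUBIC))
E
```

```text
(no output)
```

View pics/t_stand.png

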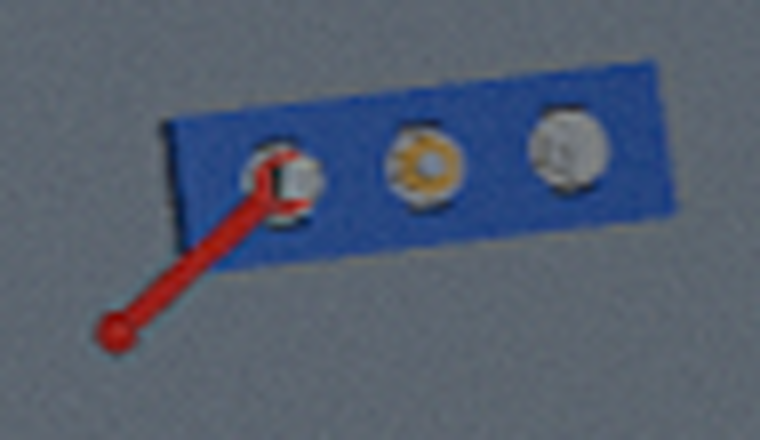

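View pics/s_stand.png

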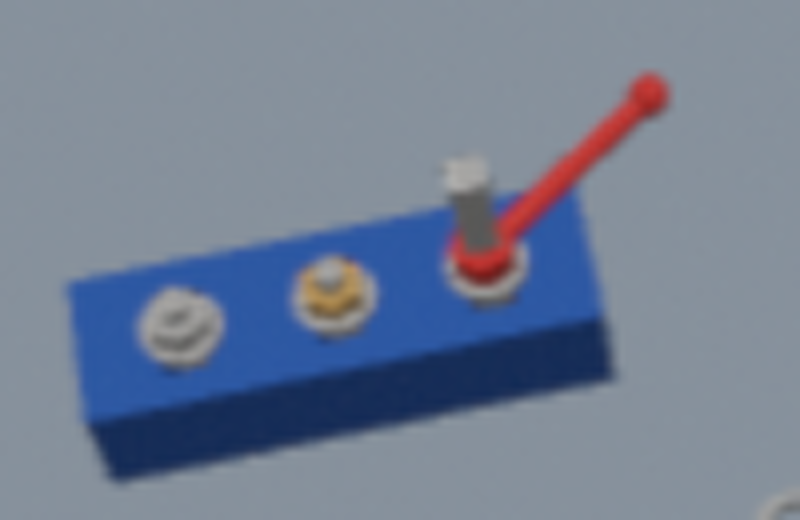

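View pics/s_deck.png

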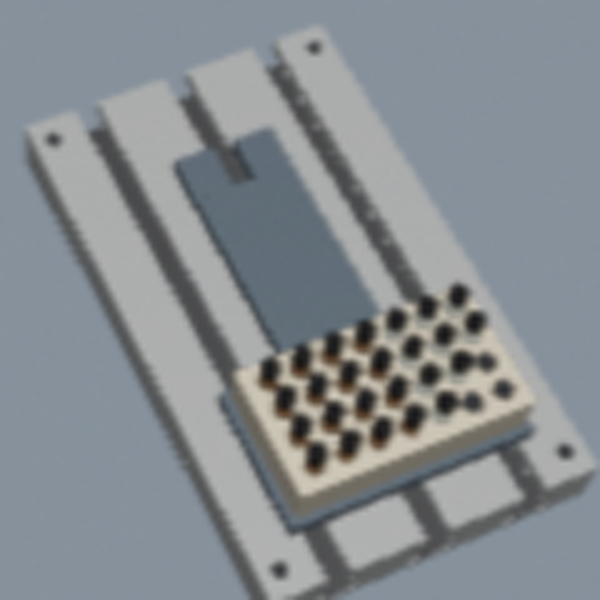

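View pics/t_deck.png

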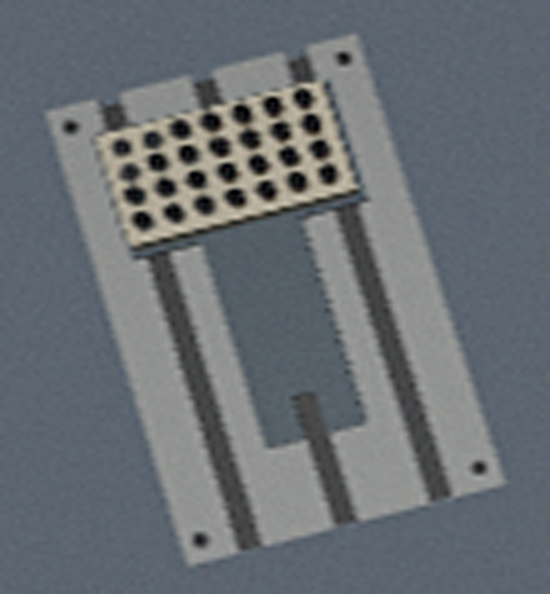

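```bash
cat > h.py <<'E'
import numpy as np, cv2
from scipy.optimize import least_squares
def load(n):
    from rig import capture
    return capture(n)
def ray(c,uv,z):
    d=c["R"].T@np.linalg.inv(c["mtx"])@np.array([uv[0],uv[1],1.]); o=-c["R"].T@c["t"]
    return o+d*(z-o[2])/d[2]
def proj(c,X):
    p=c["mtx"]@(c["R"]@np.asarray(X,float)+c["t"]); return p[:2]/p[2]
def tri(cs,uvs):
    f=lambda X: np.concatenate([proj(c,X)-u for c,u in zip(cs,uvs)])
    r=least_squares(f,[400,0,50]); return r.x, np.abs(r.fun).max()
def fit(pairs,z):
    """pairs: (cam,uv,local xy(z opt)) -> x,y,yaw at z"""
    def f(p):
        c,s=np.cos(p[2]),np.sin(p[2]); o=[]
        for cm,uv,l in pairs:
            X=[p[0]+c*l[0]-s*l[1],p[1]+s*l[0]+c*l[1],z+(l[2] if len(l)>2 else 0)]
            o+=list(proj(cm,X)-uv)
        return o
    r=least_squares(f,[400,0,0.1]); return r.x,np.round(r.fun,1)
E
python3 - <<'E'
from h import *
T=load("top");S=load("scene")
tr=lambda p:np.array(p)/8+[300,225]-.44
sr=lambda p:np.array(p)/8+[155,165]-.44
td=lambda p:np.array([p[0]/5+180,p[1]/4.4+155])-.4
sd=lambda p:np.array(p)/5+[265,155]-.4
P=[(T,tr((173,120)),(30,93)),(T,tr((655,62)),(30,-93)),(T,tr((677,212)),(-30,-93)),
(S,sr((68,285)),(-30,-93)),(S,sr((575,187)),(-30,93)),(S,sr((605,318)),(30,93)),(S,sr((88,418)),(30,-93))]
p,r=fit(P,46);print("stand",p,r)
p1,_=fit(P[:3],46);p2,_=fit(P[3:],46);print(p1,p2)
c,s=np.cos(p[2]),np.sin(p[2])
print("bolt from stand",p[0]-s*55,p[1]+c*55)
print("ball",tri([T,S],[tr((117,332)),sr((648,93))]))
print("stemtop S",ray(S,sr((466,172)),107),"T",ray(T,tr((298,180)),107), tri([T,S],[tr((298,180)),sr((466,172))]))
D=[(T,td((47,112)),(165,100)),(T,td((358,35)),(165,-100)),(T,td((505,483)),(-165,-100)),(T,td((188,565)),(-165,100)),
(S,sd((25,130)),(-165,-100)),(S,sd((320,27)),(-165,100)),(S,sd((597,468)),(165,100))]
d,r=fit(D,36);print("deck",d,r);print(fit(D[:4],36)[0],fit(D[4:],36)[0])
# fork mouth corners of foot: top (268,447),(365,424) z=48
A=ray(T,td((268,447)),48);B=ray(T,td((365,424)),48);M=(A+B)/2
A2=ray(S,sd((175,163)),48);B2=ray(S,sd((272,128)),48);M2=(A2+B2)/2
c,s=np.cos(d[2]),np.sin(d[2])
for m in(M,M2):
    print("mouth in deck",c*(m[0]-d[0])+s*(m[1]-d[1]),-s*(m[0]-d[0])+c*(m[1]-d[1]))
E
```

```text
stand [ 5.30359700e+02 -2.04194427e+02  1.24273849e-01] [-0.8 -1.3 -0.4 -1.  -0.4 -0.1 -0.6 -1.1 -0.  -1.1 -0.1 -0.5 -1.   0. ]
[ 5.27691842e+02 -2.05899101e+02  1.36024794e-01] [ 5.32660063e+02 -2.03014593e+02  1.23515046e-01]
bolt from stand 523.5422181126331 -149.61859055473542
ball (array([464.8116576 , -87.12946669,  61.55714014]), np.float64(0.37256288203633403))
stemtop S [ 523.97623579 -149.01422179  107.        ] T [ 520.4323398  -150.03674022  107.        ] (array([ 520.61279397, -150.05119935,  102.18022951]), np.float64(0.21036263727586402))
deck [5.98643538e+02 1.55792879e+02 2.91680110e-01] [-0.4 -0.9 -0.4 -1.  -0.3 -0.3 -0.4 -0.4 -0.5 -1.1 -0.5 -1.  -0.6 -0.4]
[5.96723524e+02 1.54609429e+02 2.92497083e-01] [6.01672470e+02 1.57155072e+02 2.95521311e-01]
mouth in deck -103.17703771719381 -0.18677079922093753
mouth in deck -97.09320098825094 0.9295329555683693
```

```bash
cat >> h.py <<'E'
from scipy.spatial.transform import Rotation as Ro
def state():
    from rig import ctrl
    return ctrl.sense()
def pose():
    s=state(); q=s["ee_rot"]; return s["eef_pos"],Ro.from_quat([q[1],q[2],q[3],q[0]]).as_matrix(),s
def down(psi):
    x=np.array([np.cos(psi),np.sin(psi),0]);z=np.array([0,0,-1.]);return np.column_stack([x,np.cross(z,x),z])
def delta(pos,psi):
    p,R,s=pose(); rv=Ro.from_matrix(R.T@down(psi)).as_rotvec(); sh=R.T@(np.array(pos)-p)/10
    print("row",np.round(rv,3),np.round(sh,2),"| psi now",round(np.arctan2(R[1,0],R[0,0]),4),"pos",np.round(p,1),"t",round(s["time_s"],2),"F",np.round(s["force"],1),"g",round(s["grip_width"],3),"q6",round(s["joints"][5],2))
def snap(n,f):
    c=load(n); cv2.imwrite(f"pics/{f}.png",c["frame"][:,:,::-1]); np.savez(f"pics/{f}.npz",**c); return c
E
python3 - <<'E'
from h import *
delta([522,-150,200],np.pi+.124)
E
```

```text
row [ 0.000e+00 -1.000e-03 -2.831e+00] [ 41.02 -16.9    3.12] | psi now 0.4348 pos [ 221.1 -476.1  231. ] t 0.25 F [ 0.8 -0.7 -0.4] g 1.0 q6 -0.22
```

Emit:
move_arm:
  series:
    - [0,0,-2.83,41,-16.9,3.1,1]
    - [0,0,-2.83,41,-16.9,3.1,1]
    - [0,0,-2.83,41,-16.9,3.1,1]
    - [0,0,-2.83,41,-16.9,3.1,1]
    - [0,0,-2.83,41,-16.9,3.1,1]

```text
time_s: 0.67
eef_pos: [362.9, -321.7, 216.6]
ee_rot: [0.0, 0.861, 0.508, 0.0]
force: [0.8, -0.3, 0.7]
grip_width: 1.003
```

```bash
python3 - <<'E'
from h import *
delta([522,-150,200],np.pi+.124)
E
```

```text
row [ 0.   0.  -2.2] [22.72  5.61  1.67] | psi now 1.0655 pos [ 362.9 -321.7  216.6] t 0.67 F [ 0.8 -0.3  0.7] g 1.003 q6 -0.46
```

Emit:
move_arm:
  series:
    - [0,0,-2.2,22.7,5.6,1.7,1]
    - [0,0,-2.2,22.7,5.6,1.7,1]
    - [0,0,-2.2,22.7,5.6,1.7,1]
    - [0,0,-2.2,22.7,5.6,1.7,1]
    - [0,0,-2.2,22.7,5.6,1.7,1]

```text
time_s: 1.08
eef_pos: [504.0, -168.8, 201.6]
ee_rot: [0.0, 0.663, 0.748, 0.0]
force: [0.3, -1.3, 0.4]
grip_width: 0.999
```

```bash
python3 - <<'E'
from h import *
delta([522,-150,200],np.pi+.124)
E
```

```text
row [ 0.     0.    -1.575] [1.65 2.01 0.16] | psi now 1.6911 pos [ 504.  -168.8  201.6] t 1.08 F [ 0.3 -1.3  0.4] g 0.999 q6 -0.66
```

Emit:
move_arm:
  series:
    - [0,0,-1.575,1.65,2,0.15,1]
    - [0,0,-1.575,1.65,2,0.15,1]
    - [0,0,-1.575,1.65,2,0.15,1]
    - [0,0,-1.575,1.65,2,0.15,1]
    - [0,0,-1.575,1.65,2,0.15,1]

```text
time_s: 1.5
eef_pos: [521.9, -149.7, 199.9]
ee_rot: [-0.0, 0.401, 0.916, 0.0]
force: [-0.1, -0.2, 0.6]
grip_width: 0.998
```

Emit:
move_arm:
  series:
    - [0,0,-0.95,0,0,0,1]
    - [0,0,-0.95,0,0,0,1]
    - [0,0,-0.95,0,0,0,1]
    - [0,0,-0.95,0,0,0,1]
    - [0,0,-0.95,0,0,0,1]

```text
time_s: 1.92
eef_pos: [521.9, -149.7, 199.8]
ee_rot: [-0.0, 0.1, 0.995, 0.0]
force: [0.9, -0.1, 0.1]
grip_width: 1.004
```

```bash
python3 - <<'E'
from h import *
delta([522,-150,200],np.pi+.124)
E
```

```text
row [ 0.    -0.    -0.325] [-0.02 -0.03 -0.02] | psi now 2.941 pos [ 521.9 -149.7  199.8] t 1.92 F [ 0.9 -0.1  0.1] g 1.004 q6 -1.87
```

Emit:
move_arm:
  series:
    - [0,0,-0.325,0,0,0,1]
    - [0,0,-0.325,0,0,0,1]
    - [0,0,-0.325,0,0,0,1]
    - [0,0,-0.325,0,0,0,1]

```text
time_s: 2.25
eef_pos: [521.8, -149.6, 199.7]
ee_rot: [-0.0, -0.064, 0.998, 0.0]
force: [-0.2, 0.4, -0.9]
grip_width: 1.001
```

```bash
python3 - <<'E'
from h import *
delta([522,-150,200],np.pi+.124)
snap("wrist","w1")
E
```

```text
row [ 0.001 -0.001  0.003] [-0.01 -0.04 -0.03] | psi now -3.0144 pos [ 521.8 -149.6  199.7] t 2.25 F [-0.2  0.4 -0.9] g 1.001 q6 -2.19
```

View pics/w1.png

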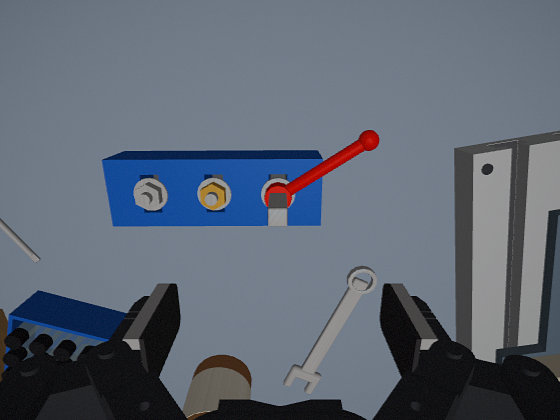

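```bash
python3 - <<'E'
import cv2
w=cv2.imread("pics/w1.png")
cv2.imwrite("pics/w1z.png",cv2.resize(w[120:240,240:400],None,fx=5,fy=5,interpolation=cv2.INTER_CUBIC))
cv2.imwrite("pics/w1y.png",cv2.resize(w[135:240,95:255],None,fx=5,fy=5,interpolation=cv2.INTER_CUBIC))
E
```

```text
(no output)
```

View pics/w1z.png

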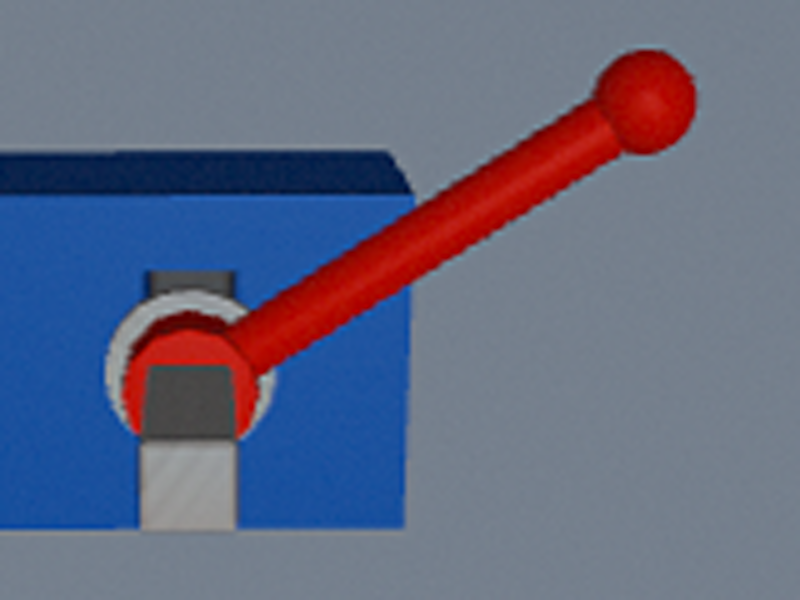

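View pics/w1y.png

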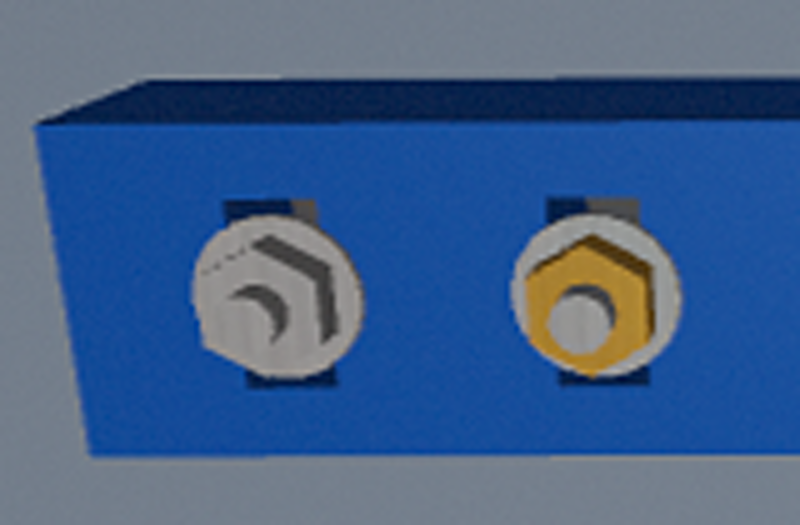

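```bash
python3 - <<'E'
from h import *
W=dict(np.load("pics/w1.npz"))
a=lambda p:np.array(p)/5+[240,120]-.4
b=lambda p:np.array(p)/5+[95,135]-.4
o=-W["R"].T@W["t"];print("cam",o)
P=[(W,a((414,195)),(-30,93)),(W,a((404,528)),(30,93)),(W,b((37,125)),(-30,-93)),(W,b((92,457)),(30,-93))]
p,r=fit(P,46);print("stand",p,r);c,s=np.cos(p[2]),np.sin(p[2]);print("bolt est",p[0]-s*55,p[1]+c*55)
Q=[(W,a(q),l) for q,l in [((140,439),(-7,7)),((237,439),(-7,7)),((237,528),(7,7)),((140,528),(7,-7))]]
Q=[(W,a((140,439)),(-7,-7)),(W,a((237,439)),(-7,7)),(W,a((237,528)),(7,7)),(W,a((140,528)),(7,-7))]
for z in(105,107,109): print(z,fit(Q,z))
def f(x):
    c,s=np.cos(x[2]),np.sin(x[2]);return np.concatenate([proj(W,[x[0]+c*l[0]-s*l[1],x[1]+s*l[0]+c*l[1],x[3]])-u for _,u,l in Q])
print(least_squares(f,[520,-150,.1,107]).x)
for z in (63,65,67): print("ball",ray(W,a((646,102)),z))
print("washer ctr", ray(W,a((191,375)),46))
delta([522,-150,200],np.pi+.124)
E
```

```text
cam [ 437.1219134  -160.28461779  341.9164679 ]
stand [ 5.28542315e+02 -2.05411523e+02  1.32448844e-01] [ 0.7 -0.1  0.3  0.1 -0.7 -0.  -0.4  0.3]
bolt est 521.2789087136382 -150.89324230362988
105 (array([ 5.21510447e+02, -1.51099152e+02,  1.26562319e-01]), array([-0.3, -0.4,  0.3, -0.4,  0.1,  0.4, -0.1,  0.4]))
107 (array([ 5.20800863e+02, -1.51176333e+02,  1.26562261e-01]), array([-0.4, -0.5,  0.3, -0.5,  0.2,  0.5, -0.2,  0.5]))
109 (array([ 5.20091318e+02, -1.51253509e+02,  1.26562360e-01]), array([-0.4, -0.6,  0.4, -0.5,  0.3,  0.6, -0.2,  0.6]))
[ 5.24072872e+02 -1.50820431e+02  1.26562328e-01  9.77785159e+01]
ball [464.90220199 -86.88374685  63.        ]
ball [464.70300049 -87.41007555  65.        ]
ball [464.503799   -87.93640425  67.        ]
washer ctr [ 522.56012119 -150.89559281   46.        ]
row [ 0.    -0.    -0.001] [-0.01 -0.04 -0.03] | psi now -3.0189 pos [ 521.8 -149.7  199.7] t 2.3 F [ 0.5  0.2 -0. ] g 0.999 q6 -2.19
```

```bash
python3 - <<'E'
from h import *
delta([521.2,-151,77],np.pi+.128)
E
```

```text
row [ 0.    -0.    -0.005] [ 0.07 -0.13 12.27] | psi now -3.0189 pos [ 521.8 -149.7  199.7] t 2.3 F [ 0.5  0.2 -0. ] g 0.999 q6 -2.19
```

Emit:
move_arm:
  series:
    - [0,0,-0.005,0.07,-0.13,4,1]
    - [0,0,-0.005,0.07,-0.13,8,1]
    - [0,0,-0.005,0.07,-0.13,11,1]
    - [0,0,-0.005,0.07,-0.13,12.3,1]
    - [0,0,-0.005,0.07,-0.13,12.3,1]

```text
time_s: 2.72
eef_pos: [519.6, -150.2, 73.5]
ee_rot: [-0.003, -0.062, 0.998, 0.002]
force: [0.9, -1.0, 0.1]
grip_width: 0.998
```

```bash
python3 - <<'E'
from h import *
delta([521.2,-151,77],np.pi+.128)
snap("wrist","w2")
E
```

```text
row [ 0.004 -0.005 -0.003] [-0.15 -0.1  -0.35] | psi now -3.0168 pos [ 519.6 -150.2   73.5] t 2.72 F [ 0.9 -1.   0.1] g 0.998 q6 -2.19
```

View pics/w2.png

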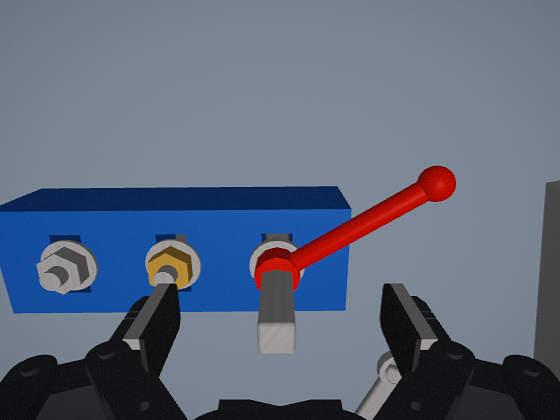

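The stem top is at (276,335), centred between the pads at x≈170 and 390. I'll correct the small offset and close.

Emit:
move_arm:
  series:
    - [0,0,-0.005,-0.15,-0.1,-0.3,1]
    - [0,0,-0.005,-0.15,-0.1,-0.3,0]
    - [0,0,-0.005,-0.15,-0.1,-0.3,0]
    - [0,0,-0.005,-0.15,-0.1,-0.3,0]
    - [0,0,-0.005,-0.15,-0.1,-0.3,0]
  grip_force: 60

```text
time_s: 3.18
eef_pos: [522.5, -151.6, 79.3]
ee_rot: [-0.001, -0.065, 0.998, 0.001]
force: [1.2, -0.5, -0.2]
grip_width: 0.453
```

```bash
python3 - <<'E'
from h import *
delta([521.2,-151,77],np.pi+.128)
E
```

```text
row [ 0.001 -0.002  0.002] [0.12 0.08 0.23] | psi now -3.0114 pos [ 522.5 -151.6   79.3] t 3.18 F [ 1.2 -0.5 -0.2] g 0.453 q6 -2.2
```

Emit:
move_arm:
  series:
    - [0,0,0,0.1,0.05,0.2,0]
    - [0,0,0,0.1,0.05,0.2,0]
    - [0,0,0,0.1,0.05,0.2,0]
    - [0,0,0,0.1,0.05,0.2,0]
    - [0,0,0,0.1,0.05,0.2,0]

```text
time_s: 3.6
eef_pos: [521.4, -151.3, 77.4]
ee_rot: [-0.001, -0.065, 0.998, 0.001]
force: [-0.5, -0.5, 2.0]
grip_width: 0.154
```

```bash
python3 - <<'E'
from h import *
delta([521.2,-151,77],np.pi+.128)
snap("wrist","w3")
E
```

```text
row [ 0.001 -0.002  0.002] [0.01 0.04 0.04] | psi now -3.0114 pos [ 521.4 -151.3   77.4] t 3.6 F [-0.5 -0.5  2. ] g 0.154 q6 -2.2
```

View pics/w3.png

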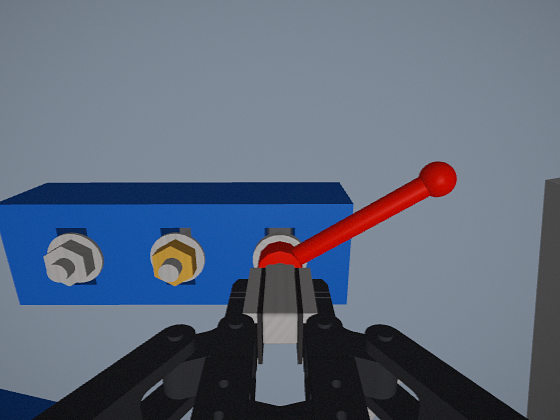

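The stem is gripped, at width 0.154. Next I'll lift it straight out.

Emit:
move_arm:
  series:
    - [0,0,0,0,0,-2,0]
    - [0,0,0,0,0,-5,0]
    - [0,0,0,0,0,-8,0]
    - [0,0,0,0,0,-10,0]
    - [0,0,0,0,0,-10,0]

```text
time_s: 4.07
eef_pos: [523.1, -152.0, 181.3]
ee_rot: [0.002, -0.065, 0.998, -0.001]
force: [0.7, -1.0, -1.8]
grip_width: 0.154
```

```bash
python3 - <<'E'
from h import *
delta([470,117.8,165],np.pi+.292)
E
```

```text
row [-0.003  0.004 -0.162] [ 1.77 27.45  1.55] | psi now -3.0113 pos [ 523.1 -152.   181.3] t 4.07 F [ 0.7 -1.  -1.8] g 0.154 q6 -2.2
```

Emit:
move_arm:
  series:
    - [0,0,-0.16,1.8,4,1.5,0]
    - [0,0,-0.16,1.8,8,1.5,0]
    - [0,0,-0.16,1.8,12,1.5,0]
    - [0,0,-0.16,1.8,16,1.5,0]
    - [0,0,-0.16,1.8,20,1.5,0]

```text
time_s: 4.48
eef_pos: [478.1, 45.7, 164.3]
ee_rot: [0.001, -0.144, 0.99, -0.001]
force: [0.4, 1.3, -1.9]
grip_width: 0.148
```

```bash
python3 - <<'E'
from h import *
delta([470,117.8,165],np.pi+.292)
E
```

```text
row [-0.002  0.002 -0.002] [-1.28  7.14 -0.08] | psi now -2.8519 pos [478.1  45.7 164.3] t 4.48 F [ 0.4  1.3 -1.9] g 0.148 q6 -2.01
```

Emit:
move_arm:
  series:
    - [0,0,0,-1.3,4,0,0]
    - [0,0,0,-1.3,7.1,0,0]
    - [0,0,0,-1.3,7.1,0,0]
    - [0,0,0,-1.3,7.1,0,0]

```text
time_s: 4.82
eef_pos: [469.2, 118.8, 162.8]
ee_rot: [-0.0, -0.146, 0.989, -0.001]
force: [0.4, -0.6, -1.8]
grip_width: 0.152
```

```bash
python3 - <<'E'
from h import *
delta([470,117.8,165],np.pi+.292)
snap("wrist","w4");snap("top","t4");snap("scene","s4")
delta([470,117.8,165],np.pi+.292)
t=cv2.imread("pics/t4.png"); s=cv2.imread("pics/s4.png")
cv2.imwrite("pics/s4z.png",cv2.resize(s[130:270,245:385],None,fx=4,fy=4,interpolation=cv2.INTER_CUBIC))
E
```

```text
row [-0.002 -0.     0.001] [-0.04 -0.12 -0.22] | psi now -2.8488 pos [469.2 118.8 162.8] t 4.82 F [ 0.4 -0.6 -1.8] g 0.152 q6 -1.86
row [-0.002  0.001 -0.003] [-0.01  0.12 -0.15] | psi now -2.853 pos [470.3 116.6 163.5] t 4.97 F [ 0.7 -0.4 -2. ] g 0.156 q6 -1.86
```

View pics/w4.png

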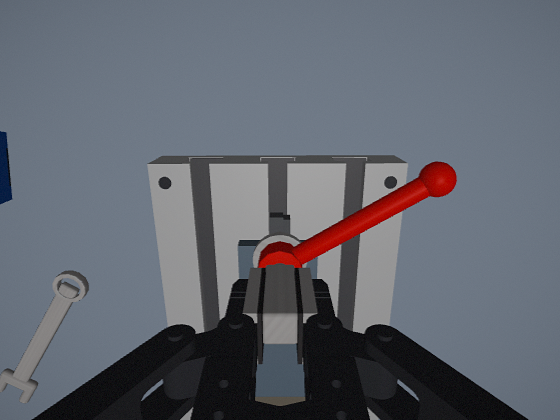

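View pics/s4z.png

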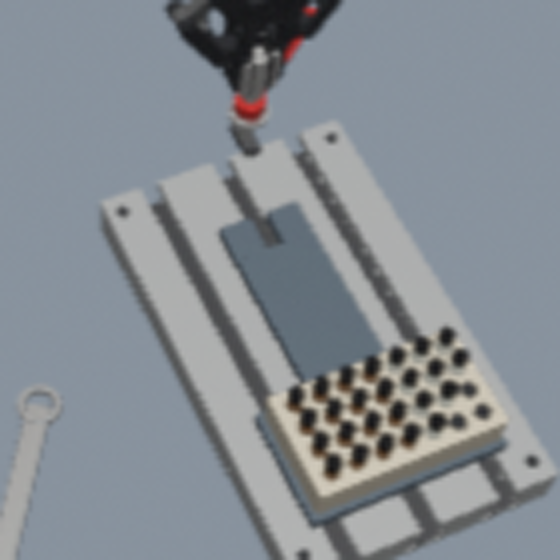

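```bash
python3 - <<'E'
import cv2
w=cv2.imread("pics/w4.png")
cv2.imwrite("pics/w4z.png",cv2.resize(w[145:295,205:355],None,fx=4,fy=4,interpolation=cv2.INTER_CUBIC))
cv2.imwrite("pics/w4l.png",cv2.resize(w[145:205,140:420],None,fx=2.8,fy=4,interpolation=cv2.INTER_CUBIC))
E
```

```text
(no output)
```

View pics/w4z.png

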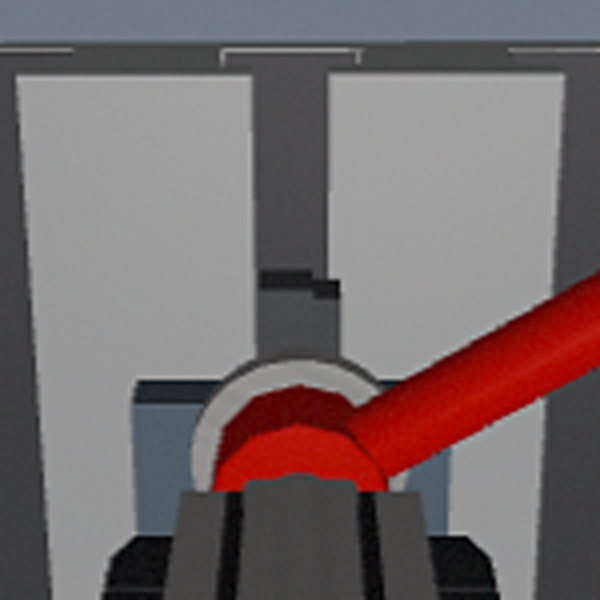

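View pics/w4l.png

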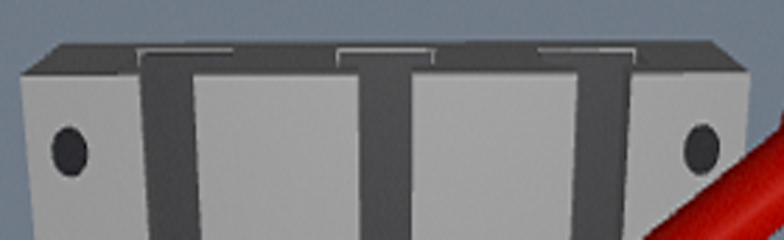

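```bash
python3 - <<'E'
from h import *
def rel(f,p,psi):
    W=dict(np.load(f"pics/{f}.npz"));o=-W["R"].T@W["t"];Rt=down(psi)
    print(f,Rt.T@(o-np.array(p)),Ro.from_matrix(Rt.T@W["R"].T).as_rotvec()); return Rt.T@(o-np.array(p)),Rt.T@W["R"].T
rel("w1",[521.8,-149.65,199.7],-3.0167)
r,Q=rel("w3",[521.4,-151.3,77.4],-3.0114)
rel("w4",[469.2,118.8,162.8],-2.8488)
W=dict(np.load("pics/w4.npz"));o=-W["R"].T@W["t"]
Rt=W["R"].T@Q.T; p=o-Rt@r; print("tool pose from cam",p,np.arctan2(Rt[1,0],Rt[0,0]))
a=lambda q:np.array(q)/4+[205,145]-.4
l=lambda q:np.array([q[0]/2.8+140,q[1]/4+145])-.4
tool=lambda X:Rt.T@(np.array(X)-p)
for n,q in [("TL",l((22,74))),("TR",l((749,72))),("sL0",a((252,75))),("sR0",a((329,74))),("sLb",a((256,340))),("osR far",a((535,598))),("osR near",a((565,74))),("osL far",a((50,598))),("osL near",a((16,75)))]:
    X=ray(W,q,36);print(n,X,tool(X))
for z in(98,104):
  for q in[(255,345),(341,345),(258,272),(340,285)]: print(z,q,tool(ray(W,a(q),z)))
P=[(W,l((22,74)),(-165,100)),(W,l((749,72)),(-165,-100)),(W,a((252,75)),(-165,7.5)),(W,a((329,74)),(-165,-7.5))]
P=[(c,u,(x[0],-x[1])) for c,u,x in P]
P+=[(W,a((565,74)),(-165,52.5)),(W,a((16,75)),(-165,-52.5))]
d,e=fit(P,36);print("deck",d,e)
def f(x):
    c,s=np.cos(x[2]),np.sin(x[2]);o=[]
    for (u,ly) in [((535,598),52.5),((565,74),52.5),((50,598),-52.5),((16,75),-52.5),((252,75),-7.5),((329,74),7.5),((256,340),-7.5)]:
        X=ray(W,a(u),36); o.append(-s*(X[0]-600)+c*(X[1]-x[1])-ly)
    return o
q=least_squares(f,[0,155,.29]);print("slot line y at x=600",q.x[1:],np.round(q.fun,2))
E
```

```text
w1 [ 8.53432682e+01 -3.58638507e-03 -1.42216468e+02] [-0.26179572 -0.2606669   1.55213188]
w3 [ 8.51584743e+01  6.33429050e-02 -1.42388560e+02] [-0.26110554 -0.25925894  1.55473834]
w4 [  85.27011565    0.59959627 -142.29994733] [-0.26016462 -0.26260268  1.55408575]
tool pose from cam [469.26291387 118.97253749 162.84490577] -2.848750636464442
TL [467.67287202  12.75641797  36.        ] [  32.38173697 -100.88447948  127.07386556]
TR [409.78753391 202.80817278  36.        ] [ 32.93966217  97.78551901 126.52405152]
sL0 [441.22082137 100.88153826  36.        ] [ 32.26818593  -8.87540181 126.81981211]
sR0 [436.77001737 114.92970627  36.        ] [ 32.47416041   5.8594742  126.77877738]
sLb [493.40635094 116.86339297  36.        ] [-22.3091524   -8.63833051 126.90415725]
osR far [533.85931532 191.92191745  36.        ] [-82.70732808  51.5470463  126.83192475]
osR near [423.70224335 158.13534075  36.        ] [ 32.51324316  50.99788878 126.65399455]
osL far [564.5237783   90.79738122  36.        ] [-82.87425661 -54.1239897  127.12416439]
osL near [454.30138721  57.63379729  36.        ] [ 32.22901101 -54.0578228  126.94471667]
98 (255, 345) [ 1.6053342  -6.79884183 64.86151764]
98 (341, 345) [ 1.62171242  6.71614789 64.82414886]
98 (258, 272) [13.74720949 -6.21535958 64.84099534]
98 (340, 285) [11.63114275  6.46231076 64.80926128]
104 (255, 345) [ 4.02599556 -6.60003391 58.85716813]
104 (341, 345) [ 4.04189928  6.52340603 58.82088198]
104 (258, 272) [15.81610229 -6.03345603 58.83724039]
104 (340, 285) [13.76134122  6.27692295 58.80642572]
deck [5.96774312e+02 1.55942397e+02 2.95671505e-01] [-0.8  0.3  0.9  0.3 -0.2 -0.2  0.1  0.  -0.  -0.1  0.  -0.1]
slot line y at x=600 [156.85867294   0.29505287] [ 0.28 -0.01 -0.39 -0.07  0.11 -0.15  0.23]
```

```bash
cat >> h.py <<'E'
DK=np.array([596.8,155.9,.2955])
def dk(x,y=0):
    c,s=np.cos(DK[2]),np.sin(DK[2]); return [DK[0]+c*x-s*y,DK[1]+s*x+c*y]
def todk(p):
    c,s=np.cos(DK[2]),np.sin(DK[2]); a=np.array(p[:2])-DK[:2]; return np.array([c*a[0]+s*a[1],-s*a[0]+c*a[1]])
def go(x,y,z,psi):
    delta(dk(x,y)+[z],psi); p,R,s=pose(); print("deck",np.round(todk(p),2),"z",round(p[2],2),"tilt",np.round(R[:2,2],4))
E
python3 - <<'E'
from h import *
go(-133,0,110,np.pi+.2955)
E
```

```text
row [-0.002  0.001 -0.007] [0.06 0.08 5.35] | psi now -2.853 pos [470.3 116.6 163.5] t 4.97 F [ 0.7 -0.4 -2. ] g 0.156 q6 -1.86
deck [-132.49   -0.73] z 163.49 tilt [ 0.0012 -0.0018]
```

Emit:
move_arm:
  series:
    - [0,0,-0.007,0.05,0.08,2,0]
    - [0,0,-0.007,0.05,0.08,4,0]
    - [0,0,-0.007,0.05,0.08,5.2,0]
    - [0,0,-0.007,0.05,0.08,5.3,0]
    - [0,0,-0.007,0.05,0.08,5.3,0]

```text
time_s: 5.38
eef_pos: [469.6, 116.3, 110.2]
ee_rot: [-0.0, -0.146, 0.989, -0.001]
force: [0.4, 0.1, -1.8]
grip_width: 0.152
```

Emit:
move_arm:
  series:
    - [0,0,0,0,0,0,0]
    - [0,0,0,0,0,0,0]

```text
time_s: 5.55
eef_pos: [470.3, 115.9, 111.0]
ee_rot: [0.001, -0.146, 0.989, -0.001]
force: [0.6, 0.9, -2.0]
grip_width: 0.154
```

```bash
python3 - <<'E'
from h import *
go(-133,0,110,np.pi+.2955)
snap("wrist","w5");snap("scene","s5")
w=cv2.imread("pics/w5.png")
cv2.imwrite("pics/w5z.png",cv2.resize(w[100:300,180:380],None,fx=3,fy=3,interpolation=cv2.INTER_CUBIC))
s=cv2.imread("pics/s5.png");cv2.imwrite("pics/s5z.png",cv2.resize(s[140:220,270:370],None,fx=7,fy=7,interpolation=cv2.INTER_CUBIC))
E
```

```text
row [-0.002  0.001 -0.002] [0.03 0.15 0.1 ] | psi now -2.8484 pos [470.3 115.9 111. ] t 5.55 F [ 0.6  0.9 -2. ] g 0.154 q6 -1.86
deck [-132.67   -1.46] z 111.02 tilt [ 0.0017 -0.0018]
```

View pics/w5z.png

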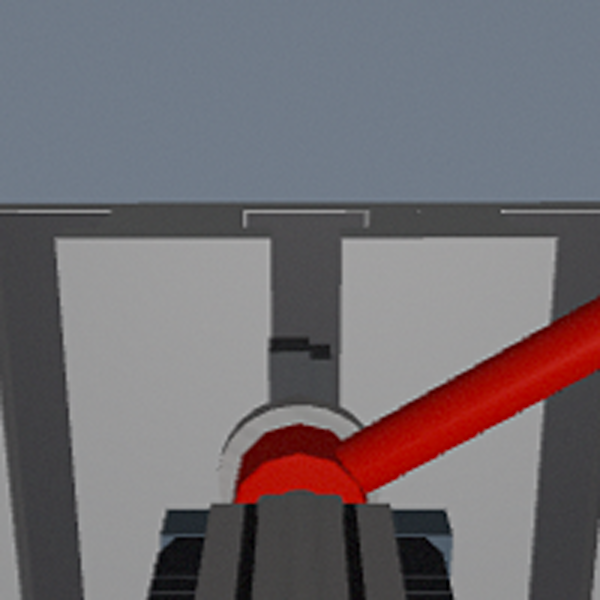

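View pics/s5z.png

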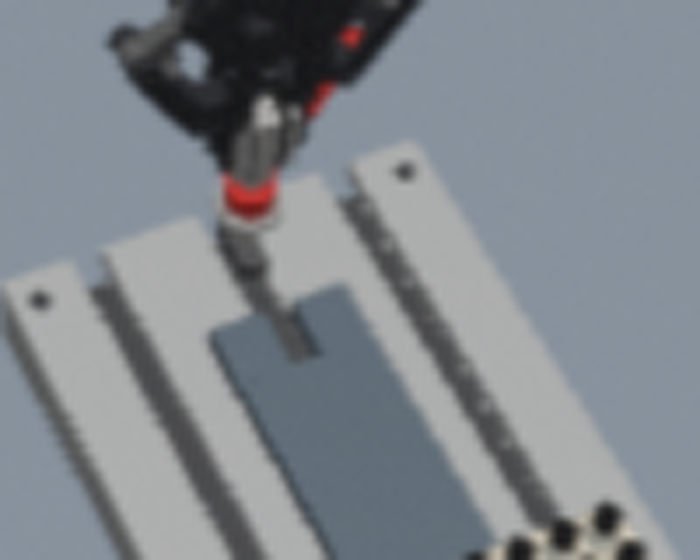

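```bash
python3 - <<'E'
from h import *
W=dict(np.load("pics/w5.npz"));W3=dict(np.load("pics/w3.npz"))
Rt3=down(-3.0114);o3=-W3["R"].T@W3["t"];r=Rt3.T@(o3-np.array([521.4,-151.3,77.4]));Q=Rt3.T@W3["R"].T
o=-W["R"].T@W["t"];Rt=W["R"].T@Q.T;p=o-Rt@r;print(p,np.arctan2(Rt[1,0],Rt[0,0]))
a=lambda q:np.array(q)/3+[180,100]-.33
tool=lambda X:Rt.T@(np.array(X)-p)
for n,q,z in [("sL0",(270,238),36),("sR0",(342,238),36),("sL",(270,345),36),("sR",(341,345),36),("oL0",(55,238),36),("oR0",(557,238),36),("oL",(81,595),36),("oR",(531,595),36),("hL",(268,350),44),("hR",(331,357),44),("hLb",(268,400),44),("hRb",(339,400),44),("wL",(219,470),79),("footL",(161,535),48),("footR",(453,537),48)]:
    print(n,np.round(tool(ray(W,a(q),z)),2))
E
```

```text
[470.31124703 116.02200444 111.00203138] -2.8483161143864897
sL0 [32.56 -5.96 74.93]
sR0 [32.57  9.09 74.87]
sL [ 8.83 -6.17 75.  ]
sR [ 8.85  9.19 74.94]
oL0 [ 32.51 -50.92  75.08]
oR0 [32.62 54.   74.72]
oL [-53.76 -51.27  75.34]
oR [-53.54  54.75  74.97]
hL [10.53 -6.36 66.99]
hR [ 8.99  6.8  66.95]
hLb [-0.74 -6.47 67.03]
hRb [-0.72  8.59 66.98]
wL [ -0.06 -14.37  32.05]
footL [-30.93 -29.97  63.2 ]
footR [-31.3   33.68  62.98]
```

Emit:
move_arm:
  series:
    - [0,0,0,0,0.15,0.3,0]
    - [0,0,0,0,0.15,0.6,0]
    - [0,0,0,0,0.15,0.9,0]
    - [0,0,0,0,0.15,1.2,0]
    - [0,0,0,0,0.15,1.4,0]

```text
time_s: 6.07
eef_pos: [469.5, 117.6, 96.3]
ee_rot: [0.0, -0.146, 0.989, -0.001]
force: [0.1, -0.6, -2.5]
grip_width: 0.15
```

```bash
python3 - <<'E'
from h import *
go(-133,0,90,np.pi+.2955)
E
```

```text
row [-0.002  0.    -0.002] [ 0.   -0.04  0.63] | psi now -2.8478 pos [469.5 117.6  96.3] t 6.07 F [ 0.1 -0.6 -2.5] g 0.15 q6 -1.86
deck [-132.96    0.4 ] z 96.33 tilt [ 0.0008 -0.0018]
```

Emit:
move_arm:
  series:
    - [0,0,0,0,0,0.3,0]
    - [0,0,0,0,0,0.6,0]
    - [0,0,0,0,0,0.9,0]
    - [0,0,0,0,0,1.1,0]
    - [0,0,0,0,0,1.1,0]

```text
time_s: 6.48
eef_pos: [469.3, 117.5, 84.9]
ee_rot: [-0.0, -0.146, 0.989, -0.001]
force: [-0.2, 0.6, -1.8]
grip_width: 0.152
```

```bash
python3 - <<'E'
from h import *
go(-133,0,80,np.pi+.2955)
snap("wrist","w6")
E
```

```text
row [-0.002 -0.    -0.002] [-0.02 -0.04  0.49] | psi now -2.8479 pos [469.3 117.5  84.9] t 6.48 F [-0.2  0.6 -1.8] g 0.152 q6 -1.86
deck [-133.16    0.43] z 84.87 tilt [ 0.0001 -0.0018]
```

View pics/w6.png

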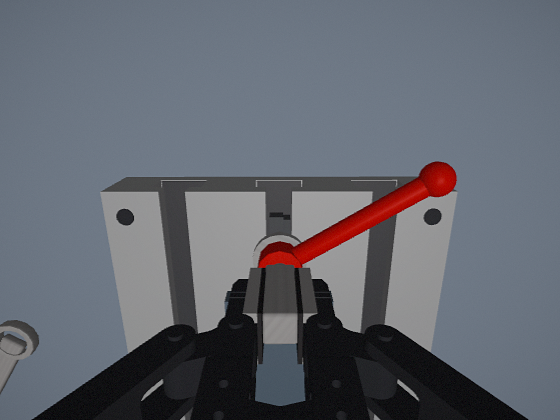

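Emit:
move_arm:
  series:
    - [0,0,0,0,-0.04,0.2,0]
    - [0,0,0,0,-0.04,0.4,0]
    - [0,0,0,0,-0.04,0.4,0]
    - [0,0,0,0,-0.04,0.4,0]

```text
time_s: 6.87
eef_pos: [469.5, 117.2, 81.1]
ee_rot: [0.0, -0.146, 0.989, -0.001]
force: [0.1, 0.1, -1.4]
grip_width: 0.15
```

```bash
python3 - <<'E'
from h import *
go(-110,0,81,np.pi+.2955)
E
```

```text
row [-0.002 -0.    -0.002] [-2.31  0.    0.01] | psi now -2.8479 pos [469.5 117.2  81.1] t 6.87 F [ 0.1  0.1 -1.4] g 0.15 q6 -1.86
deck [-1.3307e+02  1.0000e-02] z 81.07 tilt [ 0.0003 -0.0018]
```

Emit:
move_arm:
  series:
    - [0,0,0,-0.4,0,-0.05,0]
    - [0,0,0,-0.9,0,-0.05,0]
    - [0,0,0,-1.4,0,-0.05,0]
    - [0,0,0,-1.9,0,-0.05,0]
    - [0,0,0,-2.3,0,-0.05,0]

```text
time_s: 7.28
eef_pos: [492.2, 124.0, 81.6]
ee_rot: [0.0, -0.146, 0.989, -0.001]
force: [0.4, 0.1, -2.0]
grip_width: 0.153
```

```bash
python3 - <<'E'
from h import *
go(-85,0,81.5,np.pi+.2955)
snap("wrist","w7")
E
```

```text
row [-0.002  0.    -0.002] [-2.43  0.01  0.01] | psi now -2.8478 pos [492.2 124.   81.6] t 7.28 F [ 0.4  0.1 -2. ] g 0.153 q6 -1.85
deck [-1.0933e+02 -5.0000e-02] z 81.57 tilt [ 0.0006 -0.0017]
```

View pics/w7.png

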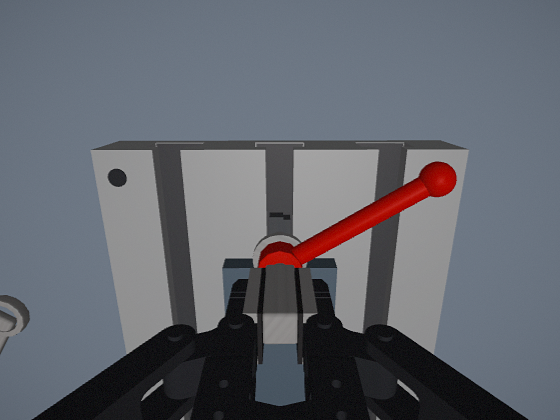

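The nut is passing over the foot's front edge at row ~262 with no force, so I'll keep sliding.

Emit:
move_arm:
  series:
    - [0,0,0,-0.5,0,0,0]
    - [0,0,0,-1.0,0,0,0]
    - [0,0,0,-1.5,0,0,0]
    - [0,0,0,-2.0,0,0,0]
    - [0,0,0,-2.4,0,0,0]

```text
time_s: 7.75
eef_pos: [516.3, 131.2, 81.6]
ee_rot: [0.001, -0.146, 0.989, -0.001]
force: [-0.1, 0.3, -1.5]
grip_width: 0.149
```

```bash
python3 - <<'E'
from h import *
go(-76.6,0,81.5,np.pi+.2955)
E
```

```text
row [-0.002  0.001 -0.002] [-0.77  0.02  0.01] | psi now -2.8478 pos [516.3 131.2  81.6] t 7.75 F [-0.1  0.3 -1.5] g 0.149 q6 -1.83
deck [-84.26  -0.21] z 81.62 tilt [ 0.0013 -0.0017]
```

Now I'll creep in and watch the force.

Emit:
move_arm:
  series:
    - [0,0,0,-0.15,0.02,0,0]
    - [0,0,0,-0.3,0.02,0,0]
    - [0,0,0,-0.45,0.02,0,0]
    - [0,0,0,-0.55,0.02,0,0]

```text
time_s: 8.08
eef_pos: [521.5, 133.0, 81.6]
ee_rot: [0.0, -0.146, 0.989, -0.001]
force: [0.2, 0.8, -2.7]
grip_width: 0.154
```

Emit:
move_arm:
  series:
    - [0,0,0,-0.08,0,0,0]
    - [0,0,0,-0.16,0,0,0]

```text
time_s: 8.25
eef_pos: [523.0, 133.4, 81.6]
ee_rot: [0.0, -0.146, 0.989, -0.001]
force: [0.3, 0.3, -3.3]
grip_width: 0.156
```

```bash
python3 - <<'E'
from h import *
go(-76.6,0,81.5,np.pi+.2955)
E
```

```text
row [-0.002  0.    -0.002] [-0.05  0.    0.01] | psi now -2.8478 pos [523.  133.4  81.6] t 8.25 F [ 0.3  0.3 -3.3] g 0.156 q6 -1.83
deck [-7.713e+01 -1.000e-02] z 81.6 tilt [ 0.001  -0.0017]
```

Emit:
move_arm:
  series:
    - [0,0,0,-0.08,0,0,0]
    - [0,0,0,-0.08,0,0,0]

```text
time_s: 8.42
eef_pos: [523.7, 133.6, 81.6]
ee_rot: [0.0, -0.146, 0.989, -0.001]
force: [-1.0, -0.3, -1.5]
grip_width: 0.152
```

Emit:
move_arm:
  series:
    - [0,0,0,-0.1,0,0,0]
    - [0,0,0,-0.1,0,0,0]

```text
time_s: 8.58
eef_pos: [524.1, 133.8, 81.5]
ee_rot: [-0.001, -0.146, 0.989, -0.001]
force: [-4.1, -1.9, 0.4]
grip_width: 0.159
```

```bash
python3 - <<'E'
from h import *
go(-76.6,0,81.5,np.pi+.2955)
E
```

```text
row [-0.002 -0.002 -0.002] [ 0.06 -0.01 -0.  ] | psi now -2.8476 pos [524.1 133.8  81.5] t 8.58 F [-4.1 -1.9  0.4] g 0.159 q6 -1.83
deck [-7.601e+01  5.000e-02] z 81.49 tilt [-0.0013 -0.0023]
```

Emit:
move_arm:
  series:
    - [0,0,0,0.08,0,0.06,0]
    - [0,0,0,0.1,0,0.08,0]
    - [0,0,0,0.1,0,0.08,0]

```text
time_s: 8.83
eef_pos: [523.3, 133.6, 80.7]
ee_rot: [-0.0, -0.146, 0.989, -0.001]
force: [-0.3, -0.3, -2.3]
grip_width: 0.151
```

Emit:
move_arm:
  series:
    - [0,0,0.08,0,0,0,0]
    - [0,0,0.18,0,0,0,0]
    - [0,0,0.28,0,0,0,0]
    - [0,0,0.38,0,0,0,0]

```text
time_s: 9.17
eef_pos: [523.6, 133.6, 80.7]
ee_rot: [0.0, 0.046, 0.999, -0.001]
force: [-0.3, 1.0, -2.5]
grip_width: 0.153
```

```bash
python3 - <<'E'
from h import *
go(-76.6,0,80.8,np.pi+.2955-1.571); print(state()["wrist_torque"])
E
```

```text
row [-1.000e-03  1.000e-03  1.184e+00] [ 0.01 -0.   -0.01] | psi now 3.0505 pos [523.6 133.6  80.7] t 9.17 F [-0.3  1.  -2.5] g 0.153 q6 -1.44
deck [-7.652e+01  1.000e-02] z 80.72 tilt [ 0.0003 -0.0019]
[-0.01517387  0.00673746  0.0164065 ]
```

Emit:
move_arm:
  series:
    - [0,0,0.12,0,0,0,0]
    - [0,0,0.24,0,0,0,0]
    - [0,0,0.36,0,0,0,0]
    - [0,0,0.48,0,0,0,0]
    - [0,0,0.6,0,0,0,0]

```text
time_s: 9.58
eef_pos: [523.8, 133.7, 80.8]
ee_rot: [0.001, 0.342, 0.94, -0.001]
force: [0.2, 1.6, -2.1]
grip_width: 0.151
```

```bash
python3 - <<'E'
from h import *
go(-76.6,0,80.8,np.pi+.2955-1.571); print(state()["wrist_torque"])
E
```

```text
row [-0.     0.002  0.578] [ 0.02 -0.03 -0.  ] | psi now 2.4445 pos [523.8 133.7  80.8] t 9.58 F [ 0.2  1.6 -2.1] g 0.151 q6 -0.84
deck [-7.627e+01 -1.000e-02] z 80.77 tilt [ 0.001  -0.0017]
[-0.00461321 -0.04439035 -0.01286365]
```

Emit:
move_arm:
  series:
    - [0,0,0.12,0,0,0,0]
    - [0,0,0.24,0,0,0,0]
    - [0,0,0.36,0.02,-0.03,0,0]
    - [0,0,0.48,0.02,-0.03,0,0]
    - [0,0,0.57,0.02,-0.03,0,0]

```text
time_s: 10.0
eef_pos: [523.8, 133.8, 80.9]
ee_rot: [0.001, 0.595, 0.804, 0.0]
force: [-0.4, 1.3, -2.1]
grip_width: 0.151
```

```bash
python3 - <<'E'
from h import *
go(-76.6,0,80.8,np.pi+.2955-1.571); print(state()["wrist_torque"])
snap("wrist","w8");snap("scene","s8")
s=cv2.imread("pics/s8.png");cv2.imwrite("pics/s8z.png",cv2.resize(s[140:220,270:370],None,fx=7,fy=7,interpolation=cv2.INTER_CUBIC))
E
```

```text
row [0.002 0.002 0.002] [-0.01 -0.04  0.01] | psi now 1.8682 pos [523.8 133.8  80.9] t 10.0 F [-0.4  1.3 -2.1] g 0.151 q6 -0.26
deck [-76.23   0.11] z 80.86 tilt [ 0.0021 -0.0012]
[ 0.17393205  0.00723982 -0.01322506]
```

View pics/w8.png

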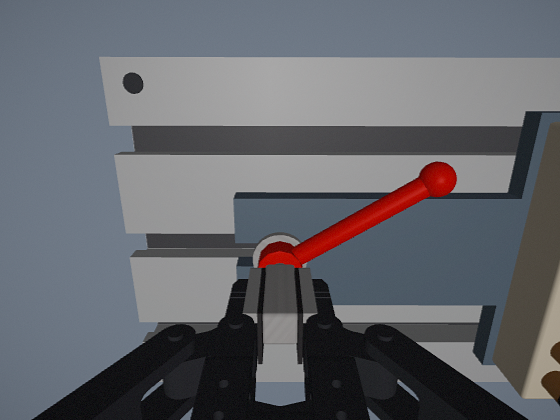

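View pics/s8z.png

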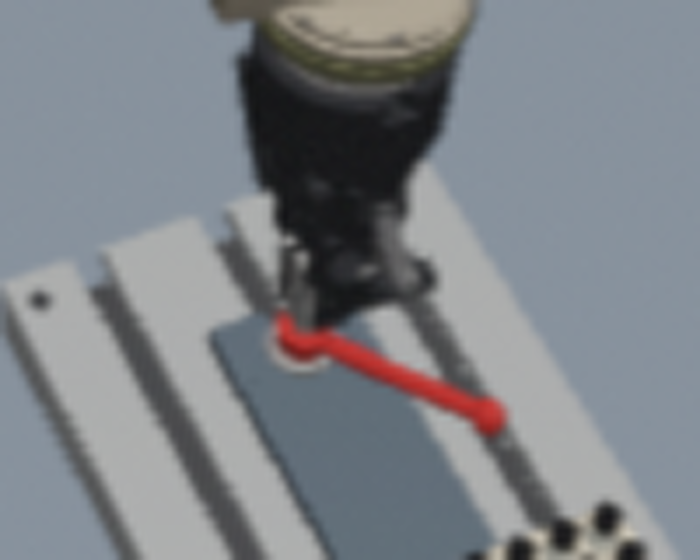

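The head is now square (error 0.002 rad) with no torque, and the lever points over the foot, with the ball at (438,180). I'll lower it until the nut rests on the foot, then release.

Emit:
move_arm:
  series:
    - [0,0,0,0,0,0.05,0]
    - [0,0,0,0,0,0.1,0]
    - [0,0,0,0,0,0.14,0]
    - [0,0,0,0,0,0.14,0]

```text
time_s: 10.43
eef_pos: [523.8, 133.8, 79.5]
ee_rot: [0.001, 0.592, 0.806, 0.0]
force: [-0.3, 2.1, -0.7]
grip_width: 0.153
```

```bash
python3 - <<'E'
from h import *
go(-76.6,0,80.8,np.pi+.2955-1.571); print(state()["wrist_torque"])
E
```

```text
row [0.001 0.002 0.009] [-0.01 -0.03 -0.13] | psi now 1.8746 pos [523.8 133.8  79.5] t 10.43 F [-0.3  2.1 -0.7] g 0.153 q6 -0.27
deck [-76.3    0.12] z 79.51 tilt [ 0.0018 -0.0012]
[ 0.19627316  0.00431682 -0.03983647]
```

Emit:
move_arm:
  series:
    - [0,0,0,0,0,0,0.3]
    - [0,0,0,0,0,0,0.5]
    - [0,0,0,0,0,0,0.6]
    - [0,0,0,0,0,0,0.6]
    - [0,0,0,0,0,-1,0.6]

```text
time_s: 10.85
eef_pos: [522.9, 133.7, 88.4]
ee_rot: [-0.0, 0.592, 0.806, -0.001]
force: [0.1, 0.2, -1.0]
grip_width: 0.602
```

```bash
python3 - <<'E'
from h import *
go(-76.6,0,150,np.pi+.2955-1.571)
snap("wrist","w9")
E
```

```text
row [-0.002  0.001  0.009] [-0.04  0.05 -6.16] | psi now 1.8747 pos [522.9 133.7  88.4] t 10.85 F [ 0.1  0.2 -1. ] g 0.602 q6 -0.27
deck [-77.21   0.3 ] z 88.37 tilt [-0.0013 -0.0014]
```

View pics/w9.png

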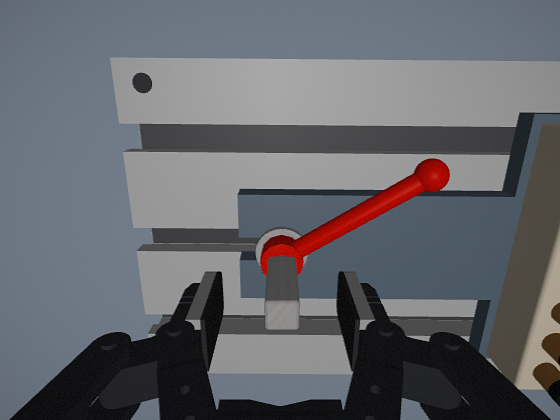

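Emit:
move_arm:
  series:
    - [0,0,0,0,0,-2.5,0.6]
    - [0,0,0,0,0,-5,0.6]
    - [0,0,0,0,0,-6.2,0.6]
    - [0,0,0,0,0,-6.2,0.3]
    - [0,0,0,0,0,-6.2,0]

```text
time_s: 11.32
eef_pos: [524.2, 133.9, 153.7]
ee_rot: [0.002, 0.592, 0.806, 0.001]
force: [0.3, 0.9, -0.1]
grip_width: 0.327
```

```bash
python3 - <<'E'
from h import *
W=dict(np.load("pics/w9.npz"))
B=ray(W,(432,175),67); print("ball",B)
b=np.array([523.6,133.6]); v=B[:2]-b; print(np.hypot(*v),np.arctan2(v[1],v[0]))
Q=ray(W,(281,316),113); print("stem top",Q,todk(Q), ray(W,(281,316),109))
th=.901
delta([547.7,220.4,150],th+np.pi)
snap("wrist","w10")
E
```

```text
ball [576.3284357  199.72169472  67.        ]
84.57166454477706 0.8976150614760317
stem top [522.25125893 135.07022644 113.        ] [-77.38355858   1.78300984] [523.11283806 132.35386319 109.        ]
row [-0.     0.006 -2.168] [7.55 4.83 0.37] | psi now 1.8748 pos [524.2 133.9 153.7] t 11.32 F [ 0.3  0.9 -0.1] g 0.327 q6 -0.27
```

View pics/w10.png

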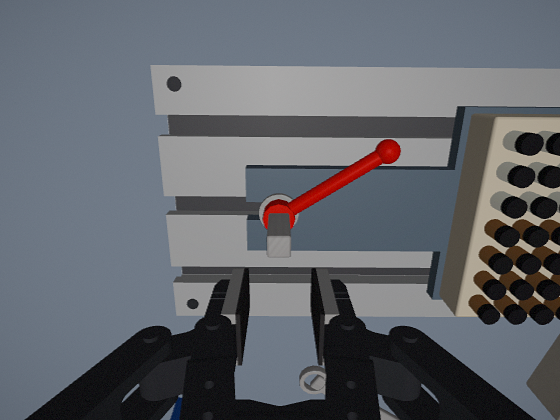

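Emit:
move_arm:
  series:
    - [0,0,-2.168,7.5,4.8,0.3,0]
    - [0,0,-2.168,7.5,4.8,0.3,0]
    - [0,0,-2.168,7.5,4.8,0.3,0]
    - [0,0,-2.168,7.5,4.8,0.3,0]
    - [0,0,-2.168,7.5,4.8,0.3,0]

```text
time_s: 11.78
eef_pos: [546.4, 220.5, 147.9]
ee_rot: [0.0, 0.312, 0.95, -0.001]
force: [0.5, 0.4, -0.2]
grip_width: -0.002
```

Emit:
move_arm:
  series:
    - [0,0,-1.543,0,0,0,0]
    - [0,0,-1.543,0,0,0,0]
    - [0,0,-1.543,0,0,0,0]
    - [0,0,-1.543,0,0,0,0]
    - [0,0,-1.543,0,0,0,0]

```text
time_s: 12.2
eef_pos: [545.8, 220.4, 146.3]
ee_rot: [-0.0, 0.005, 1.0, -0.001]
force: [-0.2, -0.8, -0.3]
grip_width: -0.0
```

Emit:
move_arm:
  series:
    - [0,0,-0.918,0,0,0,0]
    - [0,0,-0.918,0,0,0,0]
    - [0,0,-0.918,0,0,0,0]
    - [0,0,-0.918,0,0,0,0]
    - [0,0,-0.918,0,0,0,0]

```text
time_s: 12.62
eef_pos: [545.3, 220.2, 144.7]
ee_rot: [-0.001, -0.302, 0.953, -0.0]
force: [0.6, 0.6, 0.5]
grip_width: -0.005
```

Emit:
move_arm:
  series:
    - [0,0,-0.293,0,0,0,0]
    - [0,0,-0.293,0,0,0,0]
    - [0,0,-0.293,0,0,0,0]
    - [0,0,-0.293,0,0,0,0]

```text
time_s: 12.95
eef_pos: [544.7, 220.1, 143.3]
ee_rot: [-0.003, -0.439, 0.898, 0.0]
force: [-0.7, 0.2, -0.2]
grip_width: 0.008
```

```bash
python3 - <<'E'
from h import *
th=.899
delta([547.7,220.4,59],th+np.pi)
snap("wrist","w11");snap("top","t11")
E
```

```text
row [ 0.003 -0.004  0.01 ] [-0.24 -0.24  8.43] | psi now -2.2325 pos [544.7 220.1 143.3] t 12.95 F [-0.7  0.2 -0.2] g 0.008 q6 -2.29
```

View pics/w11.png

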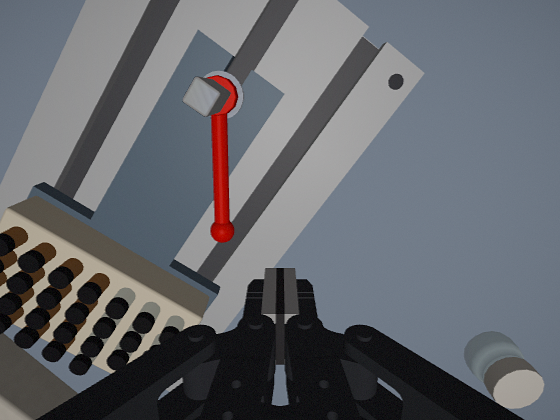

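Emit:
move_arm:
  series:
    - [0,0,0.01,-0.2,-0.2,3,0]
    - [0,0,0.01,-0.2,-0.2,6,0]
    - [0,0,0.01,-0.2,-0.2,7.8,0]
    - [0,0,0.01,-0.2,-0.2,8.3,0]
    - [0,0,0.01,-0.2,-0.2,8.3,0]

```text
time_s: 13.47
eef_pos: [546.7, 220.2, 59.4]
ee_rot: [-0.004, -0.432, 0.902, 0.001]
force: [0.2, 0.1, -0.1]
grip_width: -0.0
```

```bash
cat >> h.py <<'E'
B=np.array([523.4,133.5])
def lev():
    p,R,s=pose(); psi=np.arctan2(R[1,0],R[0,0]); A=R.T@np.array([B[0]-p[0],B[1]-p[1],0])
    F=R.T@s["force"]
    print("t",round(s["time_s"],2),"psi",round(psi,3),"A",np.round(A[:2],1),"z",round(p[2],1),"Ftool",np.round(F,1),"q6",round(s["joints"][5],2),"tilt",np.round(R[:2,2],3))
    return A
def orbit(phis,r=83,t=None,z=59):
    """rows bring TCP to (r,t) in lever frame while turning"""
    p,R,s=pose(); psi=np.arctan2(R[1,0],R[0,0])
    for f in phis:
        ps=psi-f; th=ps-np.pi
        X=np.array([B[0]+r*np.cos(th)-t*np.sin(th),B[1]+r*np.sin(th)+t*np.cos(th),z])
        rv=Ro.from_matrix(R.T@down(ps)).as_rotvec(); sh=R.T@(X-p)/10
        print("[%.3f,%.3f,%.3f,%.2f,%.2f,%.2f,0]"%(*rv,*sh))
E
python3 - <<'E'
from h import *
lev(); orbit([0,0,0,0],t=18); snap("wrist","w12")
E
```

```text
t 13.47 psi -2.247 A [ 82.2 -36.2] z 59.4 Ftool [-0.2 -0.1  0. ] q6 -2.28 tilt [-0.007 -0.002]
[0.004,-0.006,-0.000,-0.08,-1.82,0.03,0]
[0.004,-0.006,-0.000,-0.08,-1.82,0.03,0]
[0.004,-0.006,-0.000,-0.08,-1.82,0.03,0]
[0.004,-0.006,-0.000,-0.08,-1.82,0.03,0]
```

View pics/w12.png

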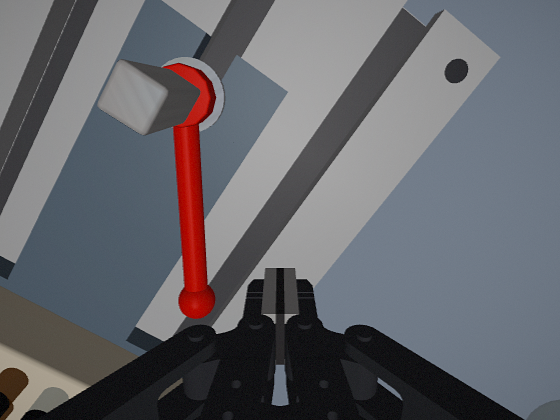

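Emit:
move_arm:
  series:
    - [0,0,0,-0.08,-0.5,0,0]
    - [0,0,0,-0.08,-1.0,0,0]
    - [0,0,0,-0.08,-1.5,0,0]
    - [0,0,0,-0.08,-1.8,0,0]

```text
time_s: 13.85
eef_pos: [563.1, 209.2, 61.7]
ee_rot: [-0.002, -0.432, 0.902, -0.0]
force: [-0.0, -0.4, -0.3]
grip_width: -0.001
```

Emit:
move_arm:
  series:
    - [0,0,0,0,-0.2,0,0]
    - [0,0,0,0,-0.4,0,0]

```text
time_s: 14.02
eef_pos: [566.7, 206.4, 62.0]
ee_rot: [-0.001, -0.432, 0.902, -0.0]
force: [0.3, 0.3, 0.6]
grip_width: 0.003
```

```bash
python3 - <<'E'
from h import *
lev(); orbit([.1,.2,.3,.4,.5],t=16,z=59.5)
E
```

```text
t 14.02 psi -2.248 A [ 83.9 -12. ] z 62.0 Ftool [-0.4 -0.  -0.6] q6 -2.31 tilt [-0.002 -0.001]
[0.001,-0.002,0.100,-0.03,-0.44,0.25,0]
[0.001,-0.002,0.200,-0.06,-1.28,0.25,0]
[0.001,-0.002,0.300,-0.01,-2.12,0.25,0]
[0.000,-0.002,0.400,0.12,-2.96,0.25,0]
[0.000,-0.003,0.500,0.34,-3.77,0.25,0]
```

Emit:
move_arm:
  series:
    - [0,0,0.1,-0.08,-0.84,0.1,0]
    - [0,0,0.2,-0.07,-1.69,0.2,0]
    - [0,0,0.3,0.02,-2.53,0.2,0]
    - [0,0,0.4,0.2,-3.36,0.2,0]
    - [0,0,0.5,0.45,-4.17,0.2,0]

```text
time_s: 14.43
eef_pos: [596.6, 176.7, 60.2]
ee_rot: [-0.001, -0.193, 0.981, -0.0]
force: [-0.5, 1.4, 0.8]
grip_width: 0.003
```

```bash
python3 - <<'E'
from h import *
lev(); orbit([.1,.2,.3,.4,.5],t=12,z=60)
snap("wrist","w13")
E
```

```text
t 14.43 psi -2.753 A [ 84.1 -12.2] z 60.2 Ftool [-0.1  1.5 -0.8] q6 -1.86 tilt [-0.002 -0.001]
[-0.000,-0.002,0.100,0.03,-0.85,0.02,0]
[-0.000,-0.002,0.200,0.04,-1.69,0.02,0]
[-0.000,-0.002,0.300,0.13,-2.53,0.02,0]
[-0.001,-0.002,0.400,0.30,-3.35,0.02,0]
[-0.001,-0.002,0.500,0.55,-4.15,0.02,0]
```

View pics/w13.png

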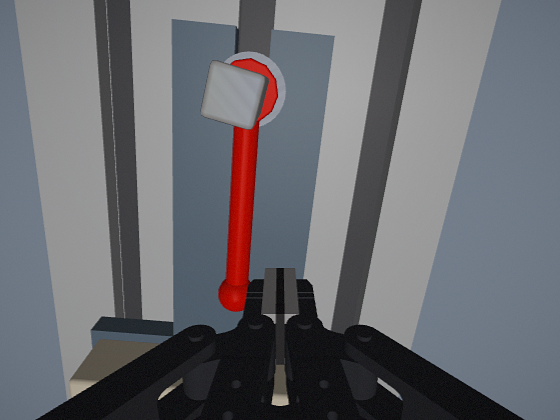

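Contact made: ball at (236,294) against the finger at about 1.5 N tangential, and the lever is following. I'll carry on round.

Emit:
move_arm:
  series:
    - [0,0,0.1,0,-0.85,0,0]
    - [0,0,0.2,0.02,-1.69,0,0]
    - [0,0,0.3,0.12,-2.53,0,0]
    - [0,0,0.4,0.3,-3.35,0,0]
    - [0,0,0.5,0.55,-4.15,0,0]

```text
time_s: 14.9
eef_pos: [607.9, 134.8, 60.5]
ee_rot: [-0.0, 0.06, 0.998, -0.001]
force: [0.2, 1.0, 1.1]
grip_width: -0.002
```

```bash
python3 - <<'E'
from h import *
lev(); orbit([.1,.2,.3,.4,.5],t=12,z=60)
E
```

```text
t 14.9 psi 3.021 A [ 83.8 -11.4] z 60.5 Ftool [-0.   1.  -1.1] q6 -1.42 tilt [-0.001 -0.001]
[-0.001,-0.001,0.100,-0.00,-0.78,0.06,0]
[-0.001,-0.001,0.200,0.00,-1.62,0.06,0]
[-0.001,-0.001,0.300,0.09,-2.45,0.06,0]
[-0.001,-0.001,0.400,0.27,-3.27,0.06,0]
[-0.001,-0.000,0.500,0.52,-4.07,0.06,0]
```

Emit:
move_arm:
  series:
    - [0,0,0.1,0,-0.82,0.05,0]
    - [0,0,0.2,0,-1.65,0.05,0]
    - [0,0,0.3,0.1,-2.48,0.05,0]
    - [0,0,0.4,0.28,-3.3,0.05,0]
    - [0,0,0.5,0.53,-4.1,0.05,0]

```text
time_s: 15.32
eef_pos: [598.1, 94.5, 60.6]
ee_rot: [0.001, 0.307, 0.952, -0.0]
force: [0.7, 0.8, 1.2]
grip_width: 0.002
```

```bash
python3 - <<'E'
from h import *
lev(); orbit([.08,.16,.24,.32,.4],t=11.5,z=60);snap("wrist","w14")
E
```

```text
t 15.32 psi 2.518 A [ 83.5 -12. ] z 60.6 Ftool [-0.1  1.1 -1.2] q6 -0.98 tilt [ 0.001 -0.001]
[-0.000,0.001,0.080,-0.02,-0.71,0.06,0]
[-0.000,0.001,0.160,-0.03,-1.38,0.06,0]
[-0.000,0.001,0.240,0.01,-2.05,0.06,0]
[-0.000,0.001,0.320,0.11,-2.72,0.06,0]
[-0.000,0.001,0.400,0.25,-3.37,0.06,0]
```

View pics/w14.png

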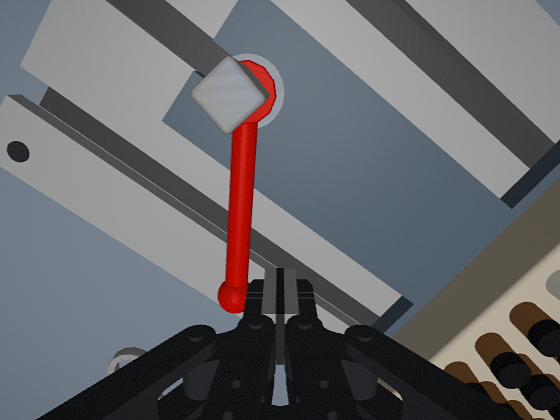

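Emit:
move_arm:
  series:
    - [0,0,0.1,0,-0.84,0.05,0]
    - [0,0,0.2,0,-1.68,0.05,0]
    - [0,0,0.3,0.08,-2.52,0.05,0]
    - [0,0,0.4,0.25,-3.34,0.05,0]
    - [0,0,0.5,0.5,-4.14,0.05,0]

```text
time_s: 15.78
eef_pos: [569.4, 62.9, 60.4]
ee_rot: [0.001, 0.536, 0.844, -0.0]
force: [1.6, 0.3, 1.2]
grip_width: -0.002
```

```bash
python3 - <<'E'
from h import *
lev(); orbit([.08,.16,.24,.32,.4],t=11.5,z=60)
E
```

```text
t 15.78 psi 2.011 A [ 83.5 -11.5] z 60.4 Ftool [-0.4  1.6 -1.2] q6 -0.53 tilt [ 0.001 -0.001]
[0.001,0.002,0.080,-0.02,-0.67,0.04,0]
[0.001,0.002,0.160,-0.03,-1.34,0.04,0]
[0.001,0.002,0.240,0.01,-2.01,0.04,0]
[0.001,0.002,0.320,0.11,-2.67,0.04,0]
[0.001,0.002,0.400,0.26,-3.32,0.04,0]
```

Emit:
move_arm:
  series:
    - [0,0,0.08,0,-0.67,0.04,0]
    - [0,0,0.16,0,-1.34,0.04,0]
    - [0,0,0.24,0.02,-2.01,0.04,0]
    - [0,0,0.32,0.11,-2.67,0.04,0]
    - [0,0,0.4,0.26,-3.32,0.04,0]

```text
time_s: 16.2
eef_pos: [539.1, 50.9, 60.6]
ee_rot: [0.002, 0.693, 0.721, 0.001]
force: [4.5, -1.5, 0.5]
grip_width: 0.0
```

```bash
python3 - <<'E'
from h import *
lev(); orbit([.08,.16,.24,.32,.4],t=11.5,z=60)
E
```

```text
t 16.2 psi 1.612 A [ 83.2 -12.3] z 60.6 Ftool [-1.6  4.5 -0.5] q6 -0.16 tilt [ 0.004 -0.002]
[0.004,0.002,0.080,-0.04,-0.75,0.06,0]
[0.004,0.002,0.160,-0.06,-1.42,0.05,0]
[0.005,0.002,0.240,-0.01,-2.09,0.05,0]
[0.005,0.002,0.320,0.08,-2.75,0.05,0]
[0.005,0.001,0.400,0.23,-3.41,0.04,0]
```

Emit:
move_arm:
  series:
    - [0,0,0.035,-0.03,-0.3,0.05,0]
    - [0,0,0.07,-0.04,-0.6,0.05,0]
    - [0,0,0.1,-0.05,-0.86,0.05,0]

```text
time_s: 16.45
eef_pos: [531.6, 49.7, 60.7]
ee_rot: [0.004, 0.727, 0.687, 0.002]
force: [4.3, -3.3, -0.1]
grip_width: 0.0
```

```bash
python3 - <<'E'
from h import *
lev()
E
```

```text
t 16.45 psi 1.515 A [ 83.2 -12.9] z 60.7 Ftool [-3.1  4.4  0.1] q6 -0.07 tilt [ 0.008 -0.003]
```

Emit:
move_arm:
  series:
    - [0,0,0.035,-0.08,-0.3,0.05,0]
    - [0,0,0.07,-0.12,-0.6,0.05,0]
    - [0,0,0.1,-0.13,-0.86,0.05,0]

```text
time_s: 16.7
eef_pos: [524.1, 48.9, 60.7]
ee_rot: [0.005, 0.759, 0.651, 0.003]
force: [4.5, -1.5, 0.0]
grip_width: 0.0
```

```bash
python3 - <<'E'
from h import *
lev()
E
```

```text
t 16.7 psi 1.417 A [ 83.5 -13.7] z 60.7 Ftool [-0.8  4.7  0. ] q6 0.03 tilt [ 0.011 -0.004]
```

```bash
python3 - <<'E'
from h import *
orbit([.035,.07,.1],t=13.5,z=60.3,r=84)
E
```

```text
[0.012,0.002,0.035,-0.10,-0.31,0.03,0]
[0.012,0.001,0.070,-0.13,-0.61,0.03,0]
[0.012,0.001,0.100,-0.15,-0.86,0.03,0]
```

Emit:
move_arm:
  series:
    - [0.006,0,0.035,-0.08,-0.31,0.03,0]
    - [0.006,0,0.07,-0.12,-0.61,0.03,0]
    - [0.006,0,0.1,-0.13,-0.88,0.03,0]

```text
time_s: 16.95
eef_pos: [516.6, 48.9, 60.8]
ee_rot: [0.004, 0.79, 0.613, 0.003]
force: [6.0, -1.0, -0.6]
grip_width: -0.003
```

```bash
python3 - <<'E'
from h import *
lev()
orbit([.035,.07,.1],t=13.5,z=60.3,r=84)
E
```

```text
t 16.95 psi 1.32 A [ 83.6 -14.4] z 60.8 Ftool [0.5 6.1 0.7] q6 0.12 tilt [ 0.009 -0.003]
[0.010,0.000,0.035,-0.08,-0.38,0.05,0]
[0.010,0.000,0.070,-0.11,-0.68,0.05,0]
[0.010,0.000,0.100,-0.13,-0.94,0.04,0]
```

Emit:
move_arm:
  series:
    - [0.006,0,0.03,-0.06,-0.28,0.03,0]
    - [0.006,0,0.06,-0.09,-0.56,0.03,0]

```text
time_s: 17.12
eef_pos: [512.4, 49.3, 61.1]
ee_rot: [0.003, 0.807, 0.59, 0.002]
force: [6.1, -1.6, -1.5]
grip_width: -0.004
```

Emit:
move_arm:
  series:
    - [0.003,0,0,0,0,0,0]

```text
time_s: 17.2
eef_pos: [512.8, 49.4, 61.3]
ee_rot: [0.003, 0.806, 0.592, 0.002]
force: [0.4, -0.1, -0.3]
grip_width: 0.002
```

```bash
python3 - <<'E'
from h import *
lev()
E
```

```text
t 17.2 psi 1.266 A [ 83.4 -15.2] z 61.3 Ftool [-0.   0.4  0.3] q6 0.17 tilt [ 0.006 -0.002]
```

Emit:
move_arm:
  series:
    - [0.004,0,0.02,-0.03,-0.3,0.05,0]
    - [0.004,0,0.05,-0.06,-0.55,0.08,0]
    - [0.004,0,0.07,-0.08,-0.75,0.08,0]

```text
time_s: 17.45
eef_pos: [506.7, 50.5, 61.2]
ee_rot: [0.002, 0.826, 0.563, 0.002]
force: [5.9, -3.8, 0.6]
grip_width: -0.001
```

```bash
python3 - <<'E'
from h import *
lev()
E
```

```text
t 17.45 psi 1.197 A [ 83.4 -14.8] z 61.2 Ftool [-1.3  6.9 -0.6] q6 0.24 tilt [ 0.006 -0.001]
```

Emit:
move_arm:
  series:
    - [0.003,0,0.02,-0.05,-0.22,0.04,0]
    - [0.003,0,0.04,-0.07,-0.4,0.05,0]
    - [0.003,0,0.055,-0.08,-0.52,0.05,0]

```text
time_s: 17.7
eef_pos: [502.9, 51.2, 61.2]
ee_rot: [0.002, 0.841, 0.541, 0.003]
force: [5.7, -3.9, 0.4]
grip_width: 0.001
```

```bash
python3 - <<'E'
from h import *
lev()
E
```

```text
t 17.7 psi 1.143 A [ 83.4 -15.4] z 61.2 Ftool [-1.2  6.8 -0.4] q6 0.3 tilt [ 0.007 -0.001]
```

Emit:
move_arm:
  series:
    - [0.003,0,0.02,-0.05,-0.22,0.04,0]
    - [0.003,0,0.04,-0.07,-0.44,0.05,0]
    - [0.003,0,0.055,-0.08,-0.58,0.05,0]

```text
time_s: 17.95
eef_pos: [498.5, 52.4, 61.3]
ee_rot: [0.003, 0.855, 0.518, 0.003]
force: [6.4, -4.5, -0.6]
grip_width: -0.004
```

```bash
python3 - <<'E'
from h import *
lev(); snap("wrist","w15")
E
```

```text
t 17.95 psi 1.09 A [ 83.4 -15.5] z 61.3 Ftool [-1.   7.8  0.7] q6 0.35 tilt [ 0.008 -0.001]
```

View pics/w15.png

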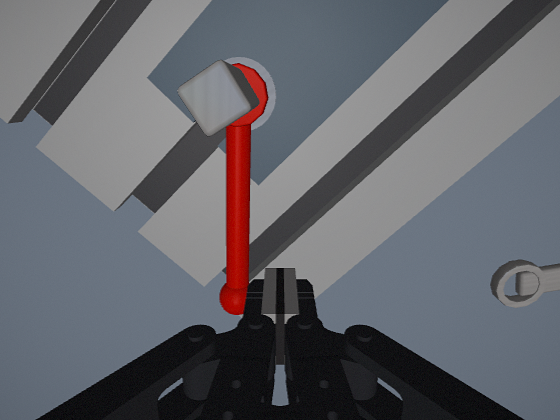

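Tangential force is 7.8 N, in the middle of the tight band, so I'll back off and retreat upward.

Emit:
move_arm:
  series:
    - [0,0,0,0,0.5,0,0]
    - [0,0,0,0,1.5,0,0]
    - [0,0,0,0,3,0,0]
    - [0,0,0,0,3,-3,0]
    - [0,0,0,0,3,-7,0]

```text
time_s: 18.42
eef_pos: [522.8, 38.7, 129.4]
ee_rot: [-0.0, 0.855, 0.519, -0.0]
force: [-0.4, 0.1, 0.6]
grip_width: 0.0
```

Emit:
move_arm:
  series:
    - [0,0,0,0,0,-4,0]
    - [0,0,0,-2,0,-7,0]
    - [0,0,0,-6,0,-7,0]
    - [0,0,0,-8,0,-7,0]
    - [0,0,0,-8,0,-7,0]

```text
time_s: 18.83
eef_pos: [484.7, -34.5, 199.8]
ee_rot: [-0.0, 0.855, 0.518, -0.001]
force: [-0.7, -0.5, -0.0]
grip_width: -0.005
```

```bash
python3 - <<'E'
from h import *
lev(); snap("wrist","w16");snap("top","t16");snap("scene","s16")
t=cv2.imread("pics/t16.png");s=cv2.imread("pics/s16.png")
cv2.imwrite("pics/t16z.png",cv2.resize(t[155:290,180:290],None,fx=5,fy=4.4,interpolation=cv2.INTER_CUBIC))
cv2.imwrite("pics/s16z.png",cv2.resize(s[155:275,265:385],None,fx=5,fy=5,interpolation=cv2.INTER_CUBIC))
E
```

```text
t 18.83 psi 1.089 A [166.8 -43.4] z 199.8 Ftool [-0.8 -0.4  0. ] q6 0.17 tilt [-0.001 -0.   ]
```

View pics/w16.png

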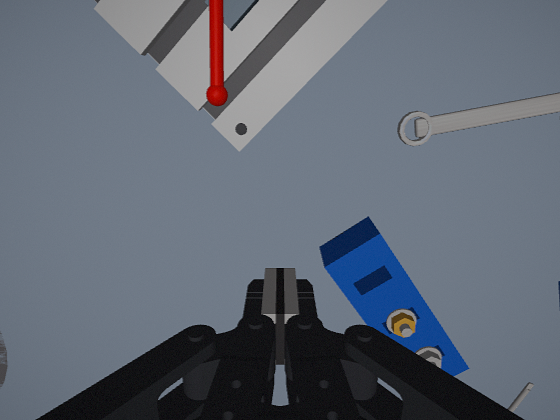

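View pics/s16z.png

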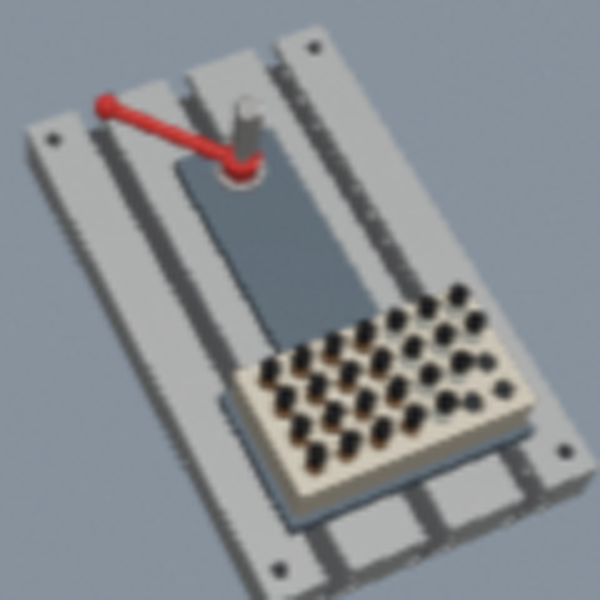

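View pics/t16z.png

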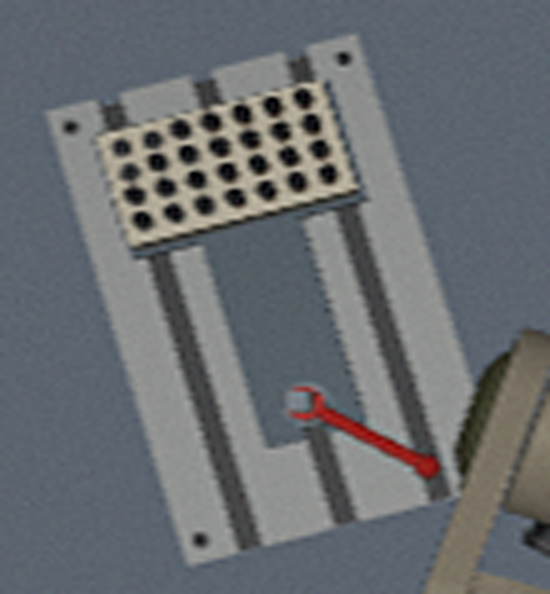

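```bash
python3 - <<'E'
from h import *
import numpy as np
a=cv2.imread("pics/s_deck.png");b=cv2.imread("pics/s16z.png")
r=(slice(270,540),slice(220,540))
print(cv2.phaseCorrelate(np.float32(cv2.cvtColor(a[r],6)),np.float32(cv2.cvtColor(b[r],6))))
from rig import job
print(job.finish_job()); print(state()["time_s"])
E
```

```text
((-0.008226585527268071, -0.008909134521729811), 0.9777385181850857)
the job is handed in; nothing more can be done
None
the job is handed in; nothing more can be done
```

The carrier is clamped and the job is handed in; no verdict was reported back. The last clock reading, just before handing in, was about 19 s of the 72 s allowed.

**What I did:**
- I took the bolt by its stem out of the blue stand and lowered the head into the middle slot.
- I slid it into the fork until it met about 4.5 N, and backed off 1 mm.
- I turned it a quarter turn clockwise with no resistance, let the nut rest on the foot and let go.
- With closed fingers I swung the lever clockwise about 3 rad. The force square to the lever rose from about 1 N loose to 7.8 N, and I stopped there. I then pulled back to about 200 mm height.

**Last checks:**
- **Tightness:** the last three tangential readings were 6.9, 6.8 and 7.8 N, with about 0.7 N of noise. The final one is inside the 7 to 9 N band. The nut's clamping force on the foot was not measured; I only inferred from the lever force that it is between 60 and 140 N.
- **Bolt:** the pictures show it upright in the fork. Its head is roughly 11° past square, which fits the channel stop and is inside the 0.4 rad (23°) limit. I judged that angle by eye from a wrist picture.
- **Carrier:** comparing the scene picture from before and after shows no movement, less than 0.01 pixel in the enlarged crop.
- **Surroundings:** both spare bolts are in the stand. I did not measure the other bench items again, but the arm had no contact with them. The fingers were clear of everything when I handed in.

No check failed. The camera position estimates of the deck disagreed by up to about 5 mm, so I used the wrist camera close up for the slot fit.

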